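# Commission the vault's sensor bases: stow the transport brackets and fit the covers

### The arm

A 6-joint arm with a two-finger parallel gripper is mounted at the origin on the work surface. World frame = base frame: x ahead of the robot, y to its left, z up, the work surface at z = 0. Lengths are in m, angles in rad, forces in N, time in s.
With the tool pointing down it reaches from about 0.25 to 0.775 m from the base axis. Payload 8.9 kg.
Tool frame: the origin (TCP) lies at the very end of the fingers, on their centre line; the grasp point (between the pads) lies 19 mm behind it (env.grip_depth is the distance from the TCP to the grasp point, in m); z points along the fingers, y is the line along which they close (so a half turn about z gives the same grasp; the last joint's range is limited). The gripper opens to 85 mm and grips with 20 to 120 N. Pads are 22 mm wide; open, the fingers measure 114 mm over their backs; the gripper's body (76 mm by 85 mm) begins 54 mm behind the grasp point. The pads swing forward as they close: fully open they stand 13 mm farther back than shut.
Start: joints at [-1.343, 0.291, -0.153, 1.127, 0, 1.431], TCP at [0.188, -0.49, 0.199] pointing down, gripper open.
Joint ranges: [-2.52, 2.52], [-0.91, 1.74], [-1.3, 1.37], [-1.96, 2.02], [-1.52, 1.47], [-3.14, 3.14]. Speed limits (rad/s): [2.22, 2.22, 2.79, 3.14, 3.14, 3.14].

### API

Orientations are given as a rotation vector (axis times angle).
In Python, from workcell import env, imaging, workorder gives the robot as it stands. The module is installed in compiled form; this text tells all that it offers.
- The arm moves only by the shell command python3 -m handwheel 'ROWS' [OPENING] [FORCE]. ROWS is JSON, a list of rows, each a list of 6 numbers: the shift along the world's x, y, z in cm, then the turn, a rotation vector about the world's x, y, z in rad. A call has 1 to 12 rows; each row is the pose to reach, as a shift and turn from the pose commanded when the call began; what a row does not reach only later rows make up. A row lasts 1/10 s, in which the tool goes at most 50 mm and 8.59 degrees, less where a joint would pass 70% of its speed; a pose out of reach is approached as far as the arm can. A call with a gripper value outside its range is refused whole. OPENING is the opening, from -1 (shut) to 1 (fully open), set as the call begins (- or left out, the last holds). The fingers move at their own pace and stop on an object; FORCE is the grip in N (left out, the last holds). Time passes only in rows, so rows that repeat a pose let the fingers close. It gives the time, the measured TCP pose, the force, the opening and the grip force at its end, in the units of the state.
- env.get_state(): the state, without advancing time (a new reading comes with each control period).
- imaging.camera(name): name is "side" or "top" or "wrist"; returns the picture (420x560x3 uint8, blue, green, red); there is no depth.
- imaging.get_calibration(name): a dict with "vertical_fov" (degrees; the focal length in pixels is half the picture's height over the tangent of half this angle, whatever the lens; pixels are square), "cx", "cy" (the principal point, pixels), "k1" (the pictures are not rectified: a ray, as slopes to the right and down, at radius r is drawn at 1 + k1 r^2 times it, then the intrinsics apply), "R" (3x3) and "t" (3): a world point X has camera coordinates R X + t. Camera axes: x right, y down, z forward; pixel columns grow to the right and rows downward; lengths in m; the calibration is good to about 2 mm. A picture is of the moment at which its call begins: read the wrist's pose just before it. get_calibration takes no time and is no camera call; for the wrist camera it gives the pose at the moment of the call.
- workorder.sign_off(): hands the job in; it is judged then, once.
The state is a dict: "time": time; "joint_positions": joint angles; "dq": joint speeds; "joint_efforts": joint torques, N m; "ee_pos": TCP position; "eef_rot": TCP orientation; "ft_force": force on the tool from outside, world axes, zero at the start; "wrist_torque": the same for the moment, N m; "width": finger opening in m; "gripper_force": force on a finger pad.
Only numpy, scipy, OpenCV 4.12 (cv2) and the standard library are available. Lean on these libraries where they do the work, as an engineer would, in place of code of your own. Each camera call takes 0.05 s, during which the arm holds its last target. There are 200 camera calls.

### The job

Slide the cabinet's acrylic door fully back, take the transport brackets off the sensor bases and hang each one straddling the steel rail in the cabinet's bay. Set each silver dome cover that is there gently, not dropped, on the bare base of its own size, centred and with its edges flush with the base all round, and finally slide the door fully shut over the hung brackets. Leave the loose hardware on the shelf where it lies.

Things in the scene. Friction and masses are not known exactly. Their poses are not given: they have to be found in the camera images.
- base_large: large sensor base: grey painted rectangular block fixed to the shelf, 100 (its x) x 72 (its y) x 16 mm high, flat top with a thin black disc marking. Origin: centre of its underside, z up.
- base_medium: medium sensor base: grey painted rectangular block fixed to the shelf, 86 (its x) x 60 (its y) x 16 mm high, flat top with a thin black disc marking. Origin: centre of its underside, z up.
- base_small: small sensor base: grey painted rectangular block fixed to the shelf, 72 (its x) x 48 (its y) x 16 mm high, flat top with a thin black disc marking. Origin: centre of its underside, z up.
- cover_large: large silver dome cover (aluminium, 250 g), may be absent: flat rectangular flange 100 (its x) x 72 (its y) x 6 mm, the same outline as the large base; a low dome on it to 27 mm; on top a grip bar 36 long (x) x 14 wide (y), from 27 to 46 mm above the underside. Origin: centre of the underside, z up.
- cover_medium: medium silver dome cover (aluminium, 250 g), may be absent: flat rectangular flange 86 (its x) x 60 (its y) x 6 mm, the same outline as the medium base; a low dome on it to 27 mm; on top a grip bar 36 long (x) x 14 wide (y), from 27 to 46 mm above the underside. Origin: centre of the underside, z up.
- cover_small: small silver dome cover (aluminium, 250 g), may be absent: flat rectangular flange 72 (its x) x 48 (its y) x 6 mm, the same outline as the small base; a low dome on it to 27 mm; on top a grip bar 36 long (x) x 14 wide (y), from 27 to 46 mm above the underside. Origin: centre of the underside, z up.
- bracket_1: transport bracket (steel, 200 g), may be absent: inverted U, 92 mm over its legs (along x), 84 inside; strap 26 wide (y), 4 thick; top a 15 degree gable with a grip tab 30 long (x) x 12 wide (y), up to 86 mm above the feet. Origin: midway between the feet' undersides; underside of the gable's ridge 58 mm above it. Starts standing on the shelf astride the large base, its y along the base's x.
- bracket_2: transport bracket (steel, 200 g), may be absent: inverted U, 92 mm over its legs (along x), 84 inside; strap 26 wide (y), 4 thick; top a 15 degree gable with a grip tab 30 long (x) x 12 wide (y), up to 86 mm above the feet. Origin: midway between the feet' undersides; underside of the gable's ridge 58 mm above it. Starts standing on the shelf astride the medium base, its y along the base's x.
- bracket_3: transport bracket (steel, 200 g), may be absent: inverted U, 92 mm over its legs (along x), 84 inside; strap 26 wide (y), 4 thick; top a 15 degree gable with a grip tab 30 long (x) x 12 wide (y), up to 86 mm above the feet. Origin: midway between the feet' undersides; underside of the gable's ridge 58 mm above it. Starts standing on the shelf astride the small base, its y along the base's x.
- cabinet: fixed plywood instrument cabinet, 120 mm high, walls 10 mm. Origin on the shelf under the middle of its bay, which is 140 (x) x 280 (y) mm inside and open at the top once the door is back. The half behind (x = 70 to 230 mm) is closed; the door slides over it. Outside: 300 mm in y, x from -80 to 230 mm.
- rail (a point): middle of the axis of the round steel rail, 12 mm in diameter, that runs along the cabinet's y right across the bay (280 mm between side walls), 78 mm above the shelf; axes as the cabinet's.
- door (a joint): clear acrylic sliding door lying on the cabinet's top (panel 5 mm thick, its top 126 mm above the shelf), which slides along the cabinet's x: 0 m = fully shut, 0.14 m = fully back (bay clear). It needs about 2 N.
- door_handle (a point): middle of the top of the door's aluminium grip bar, which stands 27 mm above the panel at its front edge: 12 mm thick (cabinet x), 70 mm long (cabinet y). At the cabinet's x = -58 mm when shut; moves with the door.
- grommet: orange rubber grommet, ring 32 mm across, 12 high; leave alone. Origin: underside centre
- plug: brass plug 26 mm across, 26 high; leave alone. Origin: underside centre
- leveling_screw: black steel leveling screw standing on its head, 30 mm across, 45 high; leave alone. Origin: underside centre
- jar: jar 56 mm across, 70 high; leave alone. Origin: underside centre
- spirit_level: aluminium spirit level 110 x 22 x 24 mm; leave alone. Origin: underside centre
Mind the look-alikes: they are no part of the job. What is shaped like the cover_small but yellow is not meant. Leave any yellow look-alike of the cover_large alone.

How it is judged:
By the outcome, as a careful person would: the job done as asked, in the order asked, and still so for the second after the job is handed in, with the robot touching nothing.
Of cover_large, cover_medium, cover_small, bracket_1, bracket_2, bracket_3 only 4 to 6 are there at a start; the rules pass over those that are not, and their reading is None.
At some moment in a run one of cover_large, cover_medium, cover_small may be knocked a few centimetres aside while the robot is not near it.
It also fails if it takes over 210 s, if anything falls off the work surface, if the arm or the gripper's body presses on something with over 40 N, if the wrist force passes 120 N, or if a joint passes its speed limit or range.

## Working session

There is one attempt and no reset: what is moved stays moved. The work goes in short steps, Python scripts to look and compute and a shell command to move; the robot and the scene stay as the last step left them, time stands still between calls to the robot, and variables do not carry over. Pictures are saved under pics/ and viewed, at most 14 in all, crops included, and the job is handed in when it is done.

```bash
mkdir -p pics; cat > h.py <<'E'
import numpy as np,cv2,sys
from workcell import env,imaging,workorder
def shot(n,f=None):
    c=imaging.get_calibration(n);im=imaging.camera(n)
    if f: cv2.imwrite('pics/'+f,im); np.savez('pics/'+f+'.npz',**{k:np.array(v) for k,v in c.items()})
    return im,c
def load(f):
    return cv2.imread('pics/'+f),dict(np.load('pics/'+f+'.npz'))
def KD(c):
    f=210/np.tan(np.radians(float(c['vertical_fov']))/2)
    return np.array([[f,0,float(c['cx'])],[0,f,float(c['cy'])],[0,0,1.]]),float(c['k1'])
def ray(c,uv):
    K,k=KD(c);uv=np.atleast_2d(np.array(uv,float))
    d=(uv-K[:2,2])/K[0,0];r=d.copy()
    for _ in range(50): r=d/(1+k*(r**2).sum(1,keepdims=True))
    D=np.c_[r,np.ones(len(r))]@np.array(c['R']);C=-np.array(c['R']).T@np.array(c['t'])
    return C,D
def plane(c,uv,z):
    C,D=ray(c,uv);return C+D*((z-C[2])/D[:,2])[:,None]
def proj(c,X):
    K,k=KD(c);p=np.atleast_2d(X)@np.array(c['R']).T+np.array(c['t']);s=p[:,:2]/p[:,2:]
    return s*(1+k*(s**2).sum(1,keepdims=True))*K[0,0]+K[:2,2]
def tri(obs):
    A=np.zeros((3,3));b=np.zeros(3)
    for c,uv in obs:
        C,D=ray(c,uv);d=D[0]/np.linalg.norm(D[0]);P=np.eye(3)-np.outer(d,d);A+=P;b+=P@C
    return np.linalg.solve(A,b)
E
python3 - <<'E'
from h import *
np.set_printoptions(precision=3,suppress=True)
for n in('top','side','wrist'):
    im,c=shot(n,n+'0.png');print(n,c['vertical_fov'],c['k1'],-np.array(c['R']).T@c['t'],np.array(c['R'])[2])
print(env.get_state())
E
```

```text
top 45.69691325543515 -0.004909690931596552 [ 0.293 -0.125  1.242] [ 0.21  -0.004 -0.978]
side 43.082175214654015 -0.1751443921266114 [0.241 0.821 0.91 ] [ 0.24  -0.751 -0.615]
wrist 62.719873813377966 -0.050786391505205655 [ 0.258 -0.462  0.373] [-0.272 -0.103 -0.957]
{'time': 0.15, 'joint_positions': array([-1.343,  0.291, -0.154,  1.127, -0.   ,  1.431]), 'dq': array([ 0.   , -0.003,  0.002,  0.002, -0.001, -0.001]), 'joint_efforts': array([  0.001, -53.737,  33.152,   0.011,  -0.   ,   0.   ]), 'ee_pos': array([ 0.188, -0.49 ,  0.198]), 'eef_rot': array([-3.088, -0.573,  0.   ]), 'ft_force': array([ 1.024, -0.242,  0.523]), 'wrist_torque': array([ 0.012,  0.026, -0.008]), 'gripper_force': 0.0, 'width': 0.08526050358792185}
```

View pics/top0.png

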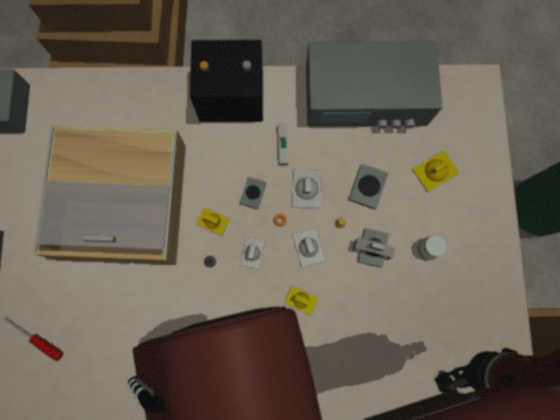

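View pics/side0.png

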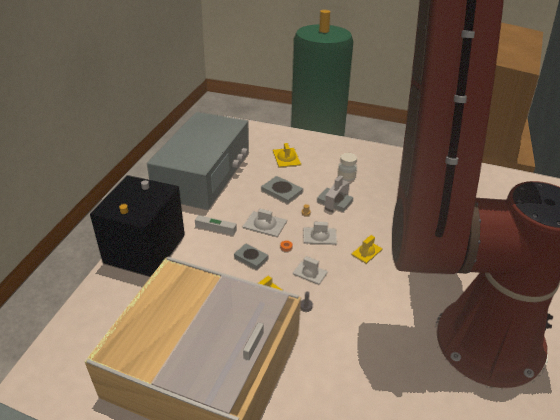

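The top view shows the cabinet at left with its handle at (98,239). The bases are large (369,187), small (253,193), and the one with the bracket on it (373,247). The silver covers are at (307,187), (309,247) and (252,253). The yellow pieces are look-alikes.

```bash
cat > m.py <<'E'
from h import *
np.set_printoptions(precision=4,suppress=True)
im,c=load('top0.png')
hsv=cv2.cvtColor(im,cv2.COLOR_BGR2HSV)
for p in [(60,330),(369,170),(315,175),(300,240),(253,205),(250,262),(330,220),(98,239)]: print(p,hsv[p[1],p[0]],end=' ')
print()
m=(hsv[...,1]<38).astype(np.uint8)
m=cv2.morphologyEx(m,cv2.MORPH_CLOSE,np.ones((3,3)))
n,_=cv2.findContours(m,cv2.RETR_EXTERNAL,cv2.CHAIN_APPROX_NONE)
for k in n:
    a=cv2.contourArea(k)
    if 150<a<3000:
        r=cv2.minAreaRect(k);b=cv2.boxPoints(r)
        z=0.016 if r[0][0]>0 else 0
        P=plane(c,b,z if True else 0)[:,:2];e=P[1]-P[0];f=P[2]-P[1]
        if np.linalg.norm(e)<np.linalg.norm(f): e,f=f,e
        print(np.round(r[0]),a,'ctr',P.mean(0),'size',np.linalg.norm(e),np.linalg.norm(f),'ang long',np.degrees(np.arctan2(e[1],e[0]))%180)
E
python3 m.py
python3 - <<'E'
from h import *
im,c=load('top0.png')
cv2.imwrite('pics/t1.png',cv2.resize(im[110:320,195:475],None,fx=2.8,fy=2.8,interpolation=cv2.INTER_CUBIC))
E
```

```text
(60, 330) [ 18  47 137] (369, 170) [69 18 97] (315, 175) [ 33  20 141] (300, 240) [ 27  19 131] (253, 205) [68 22 93] (250, 262) [ 33  17 147] (330, 220) [ 17  46 149] (98, 239) [ 34  17 121] 
[145. 397.] 618.0 ctr [0.1036 0.1716] size 0.1075372015268715 0.04496036375163933 ang long 52.97801779500659
[478. 372.] 1185.0 ctr [ 0.1503 -0.608 ] size 0.20748363950298526 0.07449672802516205 ang long 112.10080244067917
[252. 253.] 566.0 ctr [ 0.4361 -0.0771] size 0.07418995002276785 0.05154820442202887 ang long 169.90646690302214
[432. 247.] 529.5 ctr [ 0.4463 -0.5213] size 0.07466758827075592 0.059684683866487794 ang long 132.8832686982945
[373. 247.] 1063.5 ctr [ 0.4469 -0.3764] size 0.10716298634217758 0.08963541722077481 ang long 75.12153257083368
[308. 247.] 843.5 ctr [ 0.449  -0.2163] size 0.08871495584696604 0.06396838007391796 ang long 14.999083775478056
[252. 193.] 533.5 ctr [ 0.589  -0.0784] size 0.0761126927167127 0.051600640632761846 ang long 163.0745291044263
[306. 188.] 1062.5 ctr [ 0.5984 -0.2155] size 0.1018628137617509 0.07414182218378926 ang long 178.28686433966203
[368. 186.] 1110.5 ctr [ 0.6034 -0.3722] size 0.10551363489042855 0.07622051186799832 ang long 159.80728157796628
[283. 141.] 444.0 ctr [ 0.7269 -0.1572] size 0.13304397800653478 0.0400802830685673 ang long 173.0941205108645
```

View pics/t1.png

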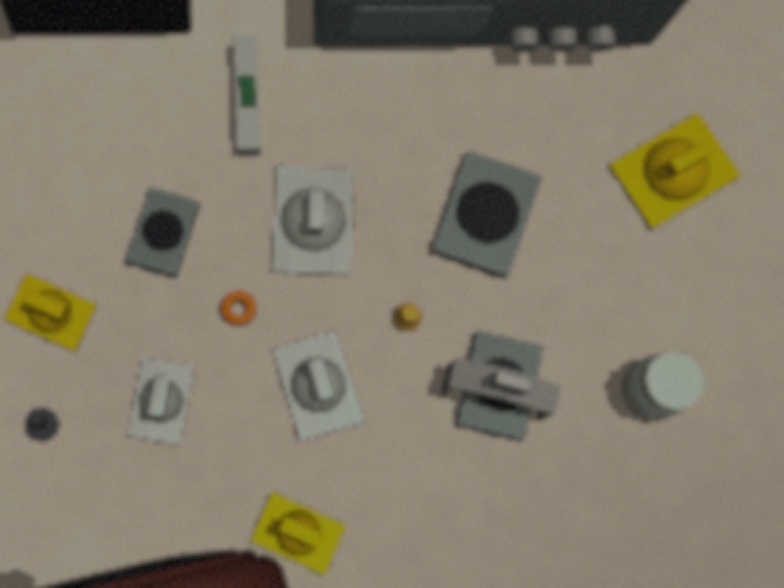

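```bash
python3 - <<'E'
from h import *
a,_=load('top0.png');b,_=load('side0.png')
A=cv2.resize(a[115:270,25:190],(400,376),interpolation=cv2.INTER_CUBIC)
B=cv2.resize(b[255:420,90:310],(400,300),interpolation=cv2.INTER_CUBIC)
o=np.zeros((376,800,3),np.uint8);o[:,:400]=A;o[:300,400:]=B
cv2.imwrite('pics/cab.png',cv2.convertScaleAbs(o,alpha=1.4))
E
```

```text
(no output)
```

View pics/cab.png

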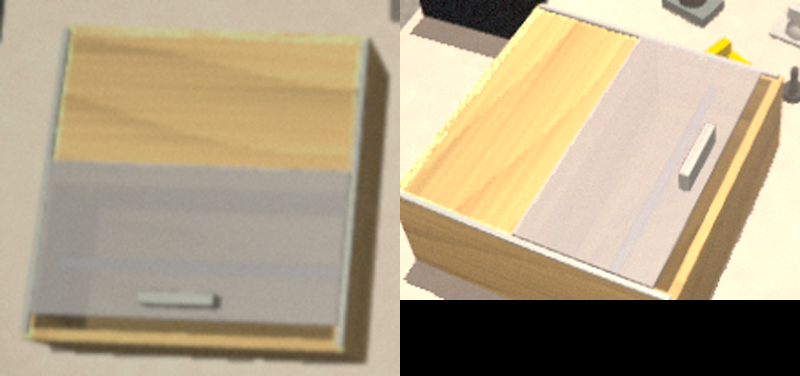

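The door handle's top centre is at about (97.6,238.3) in top and (253.9,338.6) in side. The cabinet's top corners are visible in both.

```bash
python3 - <<'E'
from h import *
np.set_printoptions(precision=4,suppress=True)
a,ct=load('top0.png');b,cs=load('side0.png')
T=lambda x,y:(25+x/2.424,115+y/2.424)
S=lambda x,y:(90+(x-400)/1.818,255+y/1.818)
print('handle',tri([(ct,T(176,298)),(cs,S(699,152))]),plane(ct,T(176,298),.153),plane(cs,S(699,152),.153))
P=plane(ct,[T(24,334),T(342,350),T(368,38),T(68,28)],.12)
print(P,[np.linalg.norm(P[i]-P[(i+1)%4]) for i in range(4)])
Q=plane(cs,[S(670,297),S(781,80),S(542,8),S(400,193)],.12);print(Q)
print('rail',plane(ct,[T(55,266),T(335,272)],.078))
h=plane(ct,[T(139,293),T(213,295)],.153);print('handle edge',h,np.degrees(np.arctan2(*(h[0]-h[1])[[0,1]])))
for f in [(0,1),(3,2)]:
  e=P[f[0]]-P[f[1]];print(np.degrees(np.arctan2(-e[0],e[1])))
for f in [(0,3),(1,2)]:
  e=P[f[1]]-P[f[0]];print(np.degrees(np.arctan2(e[1],e[0])))
E
```

```text
handle [0.4568 0.2605 0.1442] [[0.4559 0.2575 0.153 ]] [[0.4539 0.2669 0.153 ]]
[[0.4283 0.4085 0.12  ]
 [0.4107 0.1119 0.12  ]
 [0.7165 0.0973 0.12  ]
 [0.7297 0.3926 0.12  ]] [np.float64(0.29706985839940164), np.float64(0.30615565548501805), np.float64(0.2956130380285694), np.float64(0.3017940696229022)]
[[0.4312 0.407  0.12  ]
 [0.4122 0.1206 0.12  ]
 [0.7121 0.1047 0.12  ]
 [0.7246 0.3942 0.12  ]]
rail [[0.4998 0.4042 0.078 ]
 [0.4913 0.1303 0.078 ]]
handle edge [[0.4608 0.2915 0.153 ]
 [0.4583 0.224  0.153 ]] 2.082365697380075
-3.3927823873193454
-2.549953836364279
-3.0137310772497363
-2.7404963298578986
```

```bash
python3 -m handwheel '[[14,40,6,0,0,0.6],[14,40,6,0,0,0.6],[14,40,6,0,0,0.6],[14,40,6,0,0,0.6],[14,40,6,0,0,0.6],[14,40,6,0,0,0.6],[14,40,6,0,0,0.6],[14,40,6,0,0,0.6],[14,40,6,0,0,0.6],[14,40,6,0,0,0.6],[14,40,6,0,0,0.6],[14,40,6,0,0,0.6]]' 1 
python3 -m handwheel '[[12,35,0,0,0,0.555],[12,35,0,0,0,0.555],[12,35,0,0,0,0.555],[12,35,0,0,0,0.555],[12,35,0,0,0,0.555],[12,35,0,0,0,0.555],[12,35,0,0,0,0.555],[12,35,0,0,0,0.555],[12,35,0,0,0,0.555],[12,35,0,0,0,0.555],[12,35,0,0,0,0.555]]'
python3 - <<'E'
from h import *
im,c=shot('wrist','w1.png');im,c=shot('top','top1.png')
E
```

```text
time: 1.35
ee_pos: [0.328, -0.0906, 0.2583]
eef_rot: [-2.782, -1.459, 0.001]
ft_force: [0.2, -0.2, -0.8]
width: 0.0851
gripper_force: 0.0
time: 2.45
ee_pos: [0.4484, 0.2583, 0.2584]
eef_rot: [2.277, 2.164, -0.001]
ft_force: [0.8, -0.4, 0.9]
width: 0.0854
gripper_force: 0.0
```

View pics/w1.png

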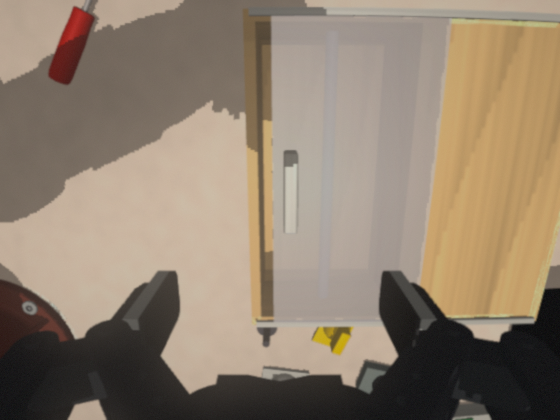

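Wrist view: the handle's top face spans columns 286–297 and rows 164–233. The rail runs from (331,35) to (324,290).

```bash
python3 - <<'E'
from h import *
np.set_printoptions(precision=4,suppress=True)
im,c=load('w1.png');_,ct=load('top0.png')
C,_=ray(c,(0,0));print('cam',C)
print('handle',plane(c,[(291.5,198.5),(292,165),(291,232)],.153))
print('tri with top',tri([(c,(291.5,198.5)),(ct,(97.6,237.9))]))
print('rail',plane(c,[(331,35),(324,290)],.078))
print('corners',plane(c,[(245,12),(252,322),(540,319)],.12))
from scipy.spatial.transform import Rotation as R
s=env.get_state();print(R.from_rotvec(s['eef_rot']).as_matrix())
E
```

```text
cam [0.4529 0.3333 0.433 ]
handle [[0.4592 0.259  0.153 ]
 [0.4607 0.2872 0.153 ]
 [0.4575 0.2291 0.153 ]]
tri with top [0.4578 0.2584 0.1497]
rail [[0.5047 0.3967 0.078 ]
 [0.4941 0.1275 0.078 ]]
corners [[0.4284 0.4103 0.12  ]
 [0.4127 0.1174 0.12  ]
 [0.7259 0.101  0.12  ]]
[[ 0.051   0.9987  0.0002]
 [ 0.9987 -0.051  -0.0001]
 [-0.0001  0.0002 -1.    ]]
```

```bash
python3 -m handwheel '[[1.1,0,-4,0,0,0],[1.1,0,-8,0,0,0],[1.1,0,-11,0,0,0],[1.1,0,-12.2,0,0,0],[1.1,0,-12.2,0,0,0]]' 1 
python3 -m handwheel '[[0,0,0,0,0,0],[0,0,0,0,0,0],[0,0,0,0,0,0],[0,0,0,0,0,0],[0,0,0,0,0,0],[0,0,0,0,0,0]]' -1 30
```

```text
time: 3.05
ee_pos: [0.4585, 0.259, 0.1357]
eef_rot: [-2.276, -2.165, 0.003]
ft_force: [0.0, 0.4, 1.0]
width: 0.0853
gripper_force: 0.0
time: 3.65
ee_pos: [0.4593, 0.26, 0.1367]
eef_rot: [2.275, 2.166, 0.0]
ft_force: [0.7, 0.0, 0.1]
width: 0.0003
gripper_force: 0.0
```

```bash
python3 - <<'E'
from h import *
im,c=shot('wrist','w2.png');a,_=shot('side','s2.png')
B=cv2.resize(a[200:420,90:370],(560,440),interpolation=cv2.INTER_CUBIC)
cv2.imwrite('pics/c2.png',cv2.convertScaleAbs(np.hstack([cv2.resize(im[100:420],(400,229)),cv2.resize(B,(400,314))[:229]]),alpha=1.4))
cv2.imwrite('pics/c2.png',cv2.convertScaleAbs(np.vstack([im[120:420],B[:290]]),alpha=1.4))
E
```

```text
(no output)
```

View pics/c2.png

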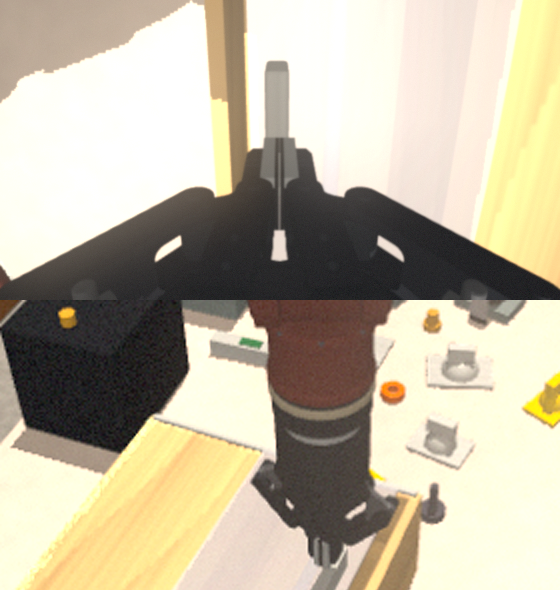

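```bash
python3 - <<'E'
from h import *
np.set_printoptions(precision=4,suppress=True)
im,c=load('w2.png')
print(ray(c,(0,0))[0],env.get_state()['ee_pos'])
for z in(.126,.153):print(plane(c,[(277,182),(277,190),(277,257)],z))
for X in ([.459,.231,.153],[.459,.289,.153],[.459,.26,.137],[.459,.26,.155]):print(proj(c,X))
E
```

```text
[0.4635 0.3349 0.3113] [0.4593 0.26   0.1365]
[[0.4604 0.2955 0.126 ]
 [0.4602 0.291  0.126 ]
 [0.4581 0.2508 0.126 ]]
[[0.4608 0.3013 0.153 ]
 [0.4606 0.2974 0.153 ]
 [0.4589 0.2631 0.153 ]]
[[280.2856 312.3553]]
[[274.4618 207.3108]]
[[277.6602 249.9414]]
[[277.5004 264.2937]]
```

```bash
python3 - <<'E'
from h import *
np.set_printoptions(precision=4,suppress=True)
im,c=load('w2.png');im1,c1=load('w1.png');_,ct=load('top0.png')
print(tri([(c,(277,190)),(c1,(292,165))]),tri([(c,(277,182)),(c1,(292,151))]))
print(im[176:262:3,277,1]);print(im1[145:240:3,291,1]);
print(im1[198,278:305,1],im[230,255:300,1])
s2,cs=load('s2.png')
o=np.hstack([cv2.resize(im[150:300,210:350],None,fx=2.8,fy=2.8,interpolation=2),cv2.resize(s2[310:360,215:275],(392,420),interpolation=2)])
cv2.imwrite('pics/c3.png',o)
E
```

```text
[0.4612 0.2725 0.0544] [0.4612 0.2962 0.1311]
[190 182 106 104 104 113 121 121 122 120 122 121 120 120 120 119 120 119
 119 118 118 117 119 118 117 118 116  94  59]
[171 171  96 106 111 111 112 140 196 196 195 195 195 194 194 194 193 193
 193 193 191 191 191 190 190 189 188 189 188 183 171 172]
[175 176 176 174 168 150 145 172 191 196 197 197 196 194 193 194 194 188
 171 154 159 170 175 175 176 174 175] [208 208 210 207 199 192 191 191 184 162 132 117 116 120 122 121 121 121
 121 121 119 119 119 120 118 121 121 121 123 122 122 117 118 138 168 187
 193 192 192 191 192 191 193 192 191]
```

View pics/c3.png

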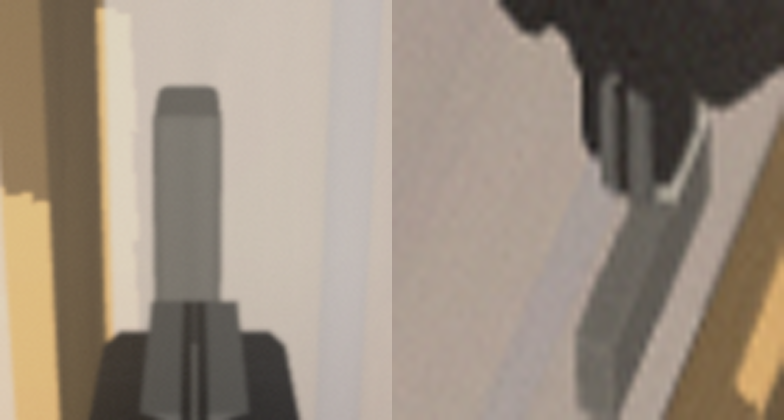

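```bash
python3 - <<'E'
from h import *
np.set_printoptions(precision=4,suppress=True)
im,c=load('w2.png');im1,c1=load('w1.png');_,ct=load('top0.png')
for r in(153,154,155,156):print(tri([(c,(277,191)),(c1,(292,r))]))
for z in(.153,.145,.138): print(z,plane(c,[(277,191)],z),plane(c1,[(292,154.),(291,233)],z))
# side view end edges
E
python3 -m handwheel '[[0,0,0,0,0,0],[0,0,0,0,0,0],[0,0,0,0,0,0],[0,0,0,0,0,0],[0,0,0,0,0,0]]' 0
```

```text
[0.4609 0.2973 0.1549]
[0.4609 0.2957 0.1486]
[0.4609 0.2941 0.1421]
[0.4609 0.2924 0.1353]
0.153 [[0.4606 0.2969 0.153 ]] [[0.4611 0.2962 0.153 ]
 [0.4575 0.2281 0.153 ]]
0.145 [[0.4605 0.295  0.145 ]] [[0.4613 0.2951 0.145 ]
 [0.4576 0.2251 0.145 ]]
0.138 [[0.4603 0.2934 0.138 ]] [[0.4615 0.2942 0.138 ]
 [0.4577 0.2225 0.138 ]]
time: 4.25
ee_pos: [0.4593, 0.2599, 0.1365]
eef_rot: [-2.275, -2.166, 0.0]
ft_force: [0.1, 0.2, 0.3]
width: 0.0426
gripper_force: 0.0
```

```bash
python3 - <<'E'
from h import *
np.set_printoptions(precision=4,suppress=True)
im,c=load('w2.png')
for z in(.135,.145,.155,.165):print(z,proj(c,[[.459,.271,z],[.459,.249,z],[.459+.01,.271,z]]))
im,c=shot('wrist','w3.png');t,_=shot('side','s3.png');print(env.get_state()['width'])
o=np.hstack([cv2.resize(im[150:300,190:370],None,fx=2.2,fy=2.2,interpolation=2),cv2.resize(t[310:360,205:275],(396,330),interpolation=2)])
cv2.imwrite('pics/c4.png',o)
E
```

```text
0.135 [[276.6581 229.8202]
 [278.66   266.5438]
 [295.0385 228.9709]]
0.145 [[276.5184 236.4402]
 [278.6291 274.8125]
 [295.8864 235.5503]]
0.155 [[276.363  243.8101]
 [278.5948 283.9744]
 [296.8298 242.8754]]
0.165 [[276.189  252.0637]
 [278.5566 294.1801]
 [297.8857 251.0797]]
0.04275072878894498
```

View pics/c4.png

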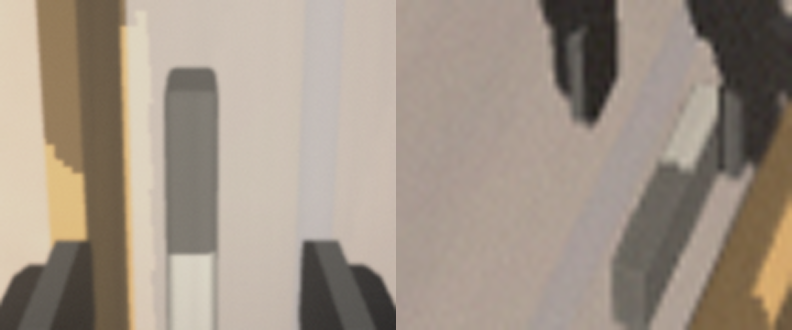

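```bash
python3 -m handwheel '[[0,0.3,-0.3,0,0,0],[0,0.3,-0.5,0,0,0],[0,0.3,-0.7,0,0,0],[0,0.3,-0.7,0,0,0]]' 0
python3 -m handwheel '[[0,0,0,0,0,0],[0,0,0,0,0,0],[0,0,0,0,0,0],[0,0,0,0,0,0],[0,0,0,0,0,0]]' -1 30
```

```text
time: 4.75
ee_pos: [0.459, 0.2629, 0.1291]
eef_rot: [-2.275, -2.166, 0.001]
ft_force: [0.2, -0.7, -0.2]
width: 0.0428
gripper_force: 0.0
time: 5.25
ee_pos: [0.4593, 0.2629, 0.1295]
eef_rot: [2.275, 2.166, 0.0]
ft_force: [-0.2, -0.7, -0.7]
width: 0.0001
gripper_force: 0.0
```

```bash
python3 - <<'E'
from h import *
np.set_printoptions(precision=4,suppress=True)
_,c=load('w3.png');_,cs=load('s3.png')
print(tri([(c,(224,259)),(cs,(265,336.1))]),tri([(c,(333,259)),(cs,(239.6,328.5))]))
for z in (.13,.15,.16,.17,.18):print(z,plane(cs,[(265,336.1),(239.6,328.5)],z).ravel(),plane(c,[(224,259),(333,259)],z).ravel())
E
```

```text
[0.4345 0.269  0.1689] [0.4832 0.267  0.1688]
0.13 [0.4441 0.2383 0.13   0.4945 0.237  0.13  ] [0.4277 0.2528 0.13   0.4902 0.2498 0.13  ]
0.15 [0.4388 0.2532 0.15   0.488  0.252  0.15  ] [0.4316 0.2619 0.15   0.4873 0.2592 0.15  ]
0.16 [0.4362 0.2607 0.16   0.4848 0.2594 0.16  ] [0.4336 0.2664 0.16   0.4858 0.2639 0.16  ]
0.17 [0.4336 0.2682 0.17   0.4815 0.2669 0.17  ] [0.4356 0.2709 0.17   0.4843 0.2686 0.17  ]
0.18 [0.431  0.2757 0.18   0.4783 0.2744 0.18  ] [0.4376 0.2755 0.18   0.4829 0.2733 0.18  ]
```

```bash
python3 - <<'E'
from h import *
np.set_printoptions(precision=4,suppress=True)
_,c=load('w2.png');_,cs=load('s2.png')
print(env.grip_depth,tri([(c,(277.5,257)),(cs,(252.2,333.2))]))
E
python3 -m handwheel '[[0,0,0,0,0,0],[0,0,0,0,0,0],[0,0,0,0,0,0],[0,0,0,0,0,0],[0,0,0,0,0,0]]' 0
python3 -m handwheel '[[0,0,-0.5,0,0,0],[0,0,-1,0,0,0],[0,0,-1,0,0,0]]' 0
python3 -m handwheel '[[0,0,0,0,0,0],[0,0,0,0,0,0],[0,0,0,0,0,0],[0,0,0,0,0,0],[0,0,0,0,0,0]]' -1 30
```

```text
0.0187 [0.4587 0.268  0.1663]
time: 5.75
ee_pos: [0.4593, 0.2629, 0.1295]
eef_rot: [-2.275, -2.166, 0.0]
ft_force: [0.4, -0.0, -0.0]
width: 0.0427
gripper_force: 0.0
time: 6.05
ee_pos: [0.4587, 0.2627, 0.1186]
eef_rot: [-2.275, -2.166, 0.002]
ft_force: [-0.0, 0.0, -0.3]
width: 0.0423
gripper_force: 0.0
time: 6.55
ee_pos: [0.4593, 0.263, 0.1196]
eef_rot: [2.275, 2.166, 0.0]
ft_force: [-1.4, 0.6, 1.9]
width: 0.0091
gripper_force: 29.5
```

```bash
python3 -m handwheel '[[0,0,0,0,0,0],[0,0,0,0,0,0],[0,0,0,0,0,0],[0,0,-0.5,0,0,0],[0,0,-1,0,0,0],[0,0,-1.3,0,0,0],[0,0,-1.3,0,0,0]]' 0
python3 -m handwheel '[[0,0,0,0,0,0],[0,0,0,0,0,0],[0,0,0,0,0,0],[0,0,0,0,0,0],[0,0,0,0,0,0]]' -1 40
```

```text
time: 7.25
ee_pos: [0.4588, 0.2627, 0.1058]
eef_rot: [-2.275, -2.166, 0.002]
ft_force: [-0.8, 0.2, 0.5]
width: 0.0427
gripper_force: 0.0
time: 7.75
ee_pos: [0.4595, 0.263, 0.1068]
eef_rot: [2.275, 2.166, 0.001]
ft_force: [-0.4, -1.0, 3.5]
width: 0.0108
gripper_force: 40.3
```

```bash
python3 -m handwheel '[[1,-0.05,0,0,0,0],[3,-0.15,0,0,0,0],[5,-0.25,0,0,0,0],[7,-0.35,0,0,0,0],[9,-0.45,0,0,0,0],[10.5,-0.52,0,0,0,0],[11.5,-0.56,0,0,0,0],[12,-0.6,0,0,0,0],[12,-0.6,0,0,0,0]]' -1 40
python3 -m handwheel '[[0.2,0,0,0,0,0],[0.4,0,0,0,0,0],[0.6,0,0,0,0,0],[0.6,0,0,0,0,0]]'
```

```text
time: 8.65
ee_pos: [0.5807, 0.2571, 0.1068]
eef_rot: [2.275, 2.166, 0.002]
ft_force: [1.0, 0.1, 4.1]
width: 0.0109
gripper_force: 40.5
time: 9.05
ee_pos: [0.5806, 0.2571, 0.1067]
eef_rot: [-2.27, -2.164, 0.009]
ft_force: [-20.8, 0.3, 18.5]
width: 0.0109
gripper_force: 42.4
```

```bash
python3 -m handwheel '[[-0.6,0,0,0,0,0],[-0.6,0,0,0,0,0],[-0.6,0,0,0,0,0],[-0.6,0,0,0,0,0],[-0.6,0,0,0,0,0],[-0.6,0,3,0,0,0],[-0.6,0,8,0,0,0],[-0.6,0,13,0,0,0],[-0.6,0,15,0,0,0]]' 1 
python3 -m handwheel '[[-6,-34,0,0,0,-0.17],[-6,-34,0,0,0,-0.17],[-6,-34,0,0,0,-0.17],[-6,-34,0,0,0,-0.17],[-6,-34,0,0,0,-0.17],[-6,-34,0,0,0,-0.17],[-6,-34,0,0,0,-0.17],[-6,-34,0,0,0,-0.17],[-6,-34,0,0,0,-0.17]]'
python3 - <<'E'
from h import *
print(env.get_state()['joint_positions'])
E
```

```text
time: 9.95
ee_pos: [0.581, 0.2574, 0.2617]
eef_rot: [2.273, 2.164, 0.009]
ft_force: [0.2, 0.8, -0.4]
width: 0.0856
gripper_force: 0.0
time: 10.85
ee_pos: [0.5192, -0.0841, 0.2566]
eef_rot: [-2.453, -1.962, -0.0]
ft_force: [0.9, -0.8, 0.7]
width: 0.0855
gripper_force: 0.0
[-2.99744031e-01  2.67839754e-01 -3.21545134e-02  1.27066915e+00
  2.46148558e-04  1.49266542e+00]
```

```bash
python3 - <<'E'
from h import *
shot('wrist','w4.png')
E
python3 -m handwheel '[[-7.2,-30,0,0,0,0],[-7.2,-30,0,0,0,0],[-7.2,-30,0,0,0,0],[-7.2,-30,0,0,0,0],[-7.2,-30,0,0,0,0],[-7.2,-30,0,0,0,0],[-7.2,-30,0,0,0,0],[-7.2,-30,0,0,0,0]]'
python3 - <<'E'
from h import *
shot('wrist','w5.png')
E
```

```text
time: 11.7
ee_pos: [0.4477, -0.3833, 0.2559]
eef_rot: [-2.451, -1.964, -0.0]
ft_force: [-0.1, 0.5, -0.6]
width: 0.0854
gripper_force: 0.0
```

View pics/w5.png

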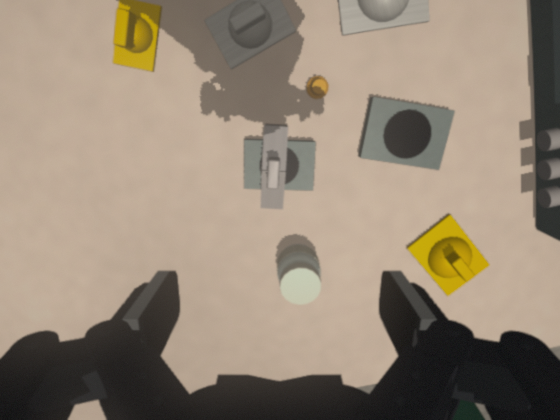

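The wrist view shows the bracket tab at (273,174) above the medium base, whose corners span about (243,138) to (316,191). The large base is at (407,133), and the jar is close by at (298,285).

```bash
python3 - <<'E'
from h import *
np.set_printoptions(precision=4,suppress=True)
im,c=load('w5.png');t,ct=load('top0.png')
g=cv2.GaussianBlur(cv2.cvtColor(im,6),(3,3),0)
sub=g[120:215,255:300]
print(g[130:205:5,262:292:2])
m=np.zeros_like(g);m[150:200,258:290]=(g[150:200,258:290]>150)*255
k=max(cv2.findContours(m,0,1)[0],key=cv2.contourArea);r=cv2.minAreaRect(k);print('tab',r)
P=plane(c,cv2.boxPoints(r),.086);print(P,P.mean(0))
tt=cv2.cvtColor(t,6);print('top tab',plane(ct,[(195+512/2.8,110+380/2.8)],.086),'tri',tri([(c,r[0]),(ct,(195+514/2.8,110+380/2.8))]))
hsv=cv2.cvtColor(im,40)
b=((hsv[...,0]>50)&(hsv[...,1]>12)&(g>60)&(g<150)).astype(np.uint8)
b=cv2.morphologyEx(b,2,np.ones((3,3)))
for k in cv2.findContours(b,0,1)[0]:
  if cv2.contourArea(k)>500:
    r=cv2.minAreaRect(k);P=plane(c,cv2.boxPoints(r),.016);e=P[1]-P[0];f=P[2]-P[1]
    if np.linalg.norm(e)<np.linalg.norm(f):e,f=f,e
    print(np.round(r[0]),P.mean(0),np.linalg.norm(e),np.linalg.norm(f),np.degrees(np.arctan2(e[1],e[0]))%180)
E
```

```text
[[150 110 103 104 103 104 115 135 146 148 149 148 153 169 180]
 [140 135 144 146 148 148 148 150 150 150 149 148 154 166 168]
 [113 141 150 149 149 148 149 150 151 151 150 149 142 111 102]
 [124 143 151 150 149 149 149 151 151 150 150 149 146 134 132]
 [123 145 144 134 124 122 135 140 149 151 150 148 126  85  84]
 [127 150 143 114 104 103 104 106 129 149 150 149 122  81  76]
 [120 149 132 111 120 123 122 117 114 133 150 149 116  79  76]
 [125 151 140 132 161 172 178 181 159 144 151 147 108  79  77]
 [119 132 123 133 166 177 181 178 150 137 138 132  95  78  77]
 [144 148 132 141 170 179 182 176 146 145 149 139  94  78  78]
 [142 149 141 152 175 180 180 173 144 145 148 131  89  80  91]
 [142 148 138 156 176 179 179 167 143 145 148 142 134 135 137]
 [149 149 148 147 147 147 147 147 148 147 149 158 164 163 163]
 [151 148 148 147 148 148 149 149 148 147 152 169 179 180 180]
 [150 148 148 147 148 149 148 148 148 148 154 173 180 180 180]]
tab ((272.94482421875, 174.93792724609375), (9.395524024963379, 26.424909591674805), 3.3664608001708984)
[[ 0.4352 -0.3849  0.086 ]
 [ 0.4429 -0.3589  0.086 ]
 [ 0.4519 -0.3615  0.086 ]
 [ 0.4444 -0.3876  0.086 ]] [ 0.4436 -0.3732  0.086 ]
top tab [[ 0.4415 -0.3735  0.086 ]] tri [ 0.4429 -0.3759  0.0769]
```

```bash
python3 -m handwheel '[[-0.4,1,-4,0,0,-0.07],[-0.4,1,-8,0,0,-0.07],[-0.4,1,-12,0,0,-0.07],[-0.4,1,-16,0,0,-0.07],[-0.4,1,-19,0,0,-0.07],[-0.4,1,-21,0,0,-0.07],[-0.4,1,-21.5,0,0,-0.07],[-0.4,1,-21.5,0,0,-0.07]]'
python3 -m handwheel '[[0,0,0,0,0,0],[0,0,0,0,0,0],[0,0,0,0,0,0],[0,0,0,0,0,0],[0,0,0,0,0,0],[0,0,0,0,0,0]]' -1 50
```

```text
time: 12.55
ee_pos: [0.444, -0.3713, 0.0416]
eef_rot: [-2.515, -1.881, -0.0]
ft_force: [-0.6, -0.1, 0.6]
width: 0.0853
gripper_force: 0.0
time: 13.15
ee_pos: [0.4435, -0.3734, 0.042]
eef_rot: [2.518, 1.878, 0.0]
ft_force: [-0.0, -0.3, 4.8]
width: 0.0101
gripper_force: 50.6
```

```bash
python3 -m handwheel '[[0,0,2,0,0,0],[0,0,6,0,0,0],[0,0,11,0,0,0],[0,0,16,0,0,0],[0,0,20,0,0,0],[0,0,20,0,0,0]]'
python3 -m handwheel '[[2,30,0,0,0,0.9],[2,30,0,0,0,0.9],[2,30,0,0,0,0.9],[2,30,0,0,0,0.9],[2,30,0,0,0,0.9],[2,30,0,0,0,0.9],[2,30,0,0,0,0.9],[2,30,0,0,0,0.9],[2,30,0,0,0,0.9]]'
python3 -m handwheel '[[3.6,33.4,0,0,0,0.915],[3.6,33.4,0,0,0,0.915],[3.6,33.4,0,0,0,0.915],[3.6,33.4,0,0,0,0.915],[3.6,33.4,0,0,0,0.915],[3.6,33.4,0,0,0,0.915],[3.6,33.4,0,0,0,0.915],[3.6,33.4,0,0,0,0.915],[3.6,33.4,0,0,0,0.915],[3.6,33.4,0,0,0,0.915]]'
python3 - <<'E'
from h import *
from scipy.spatial.transform import Rotation as R
s=env.get_state();print(s['joint_positions'],s['width']);y=R.from_rotvec(s['eef_rot']).as_matrix()[:,1];print(np.degrees(np.arctan2(y[1],y[0])))
im,_=shot('wrist','w6.png');t,_=shot('top','top6.png')
cv2.imwrite('pics/c6.png',np.hstack([cv2.resize(im,(400,300)),cv2.resize(t[110:275,20:240],(400,300),interpolation=2)]))
E
```

```text
time: 13.75
ee_pos: [0.4451, -0.3752, 0.2472]
eef_rot: [2.511, 1.873, 0.001]
ft_force: [0.9, -0.9, -1.7]
width: 0.0103
gripper_force: 49.8
time: 14.65
ee_pos: [0.4631, -0.0737, 0.2409]
eef_rot: [-1.452, -2.785, 0.001]
ft_force: [0.4, -0.1, -0.6]
width: 0.0105
gripper_force: 49.8
time: 15.65
ee_pos: [0.4997, 0.2592, 0.2411]
eef_rot: [-0.075, -3.14, 0.001]
ft_force: [-0.8, -0.2, -1.0]
width: 0.0105
gripper_force: 49.8
[ 3.48927104e-01  3.46619261e-01  3.81164887e-02  1.26314531e+00
 -3.81110102e-04  3.96485893e-01] 0.010463978980289602
87.27510385970318
```

View pics/c6.png

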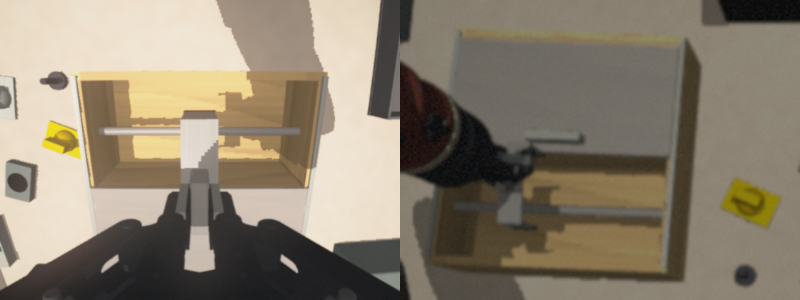

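The wrist view shows the rail at about row 183 (full scale), crossing columns 146–419, with the bracket held above it and the bay open.

```bash
python3 - <<'E'
from h import *
np.set_printoptions(precision=4,suppress=True)
im,c=load('w6.png');g=cv2.cvtColor(im,6)
print(g[170:196,210],g[170:196,340])
# bracket strap: front gable edge and tab
t,ct=load('top6.png')
o=plane(c,[(160,184),(410,184)],.078);print('rail',o)
E
```

```text
[139 140 140 140 156 192 197 179 156 161 173 185 203 219 222 210 193 179
 169 177 202 209 212 215 215 217] [135 134 135 134 134 135 133 125 118 118 122 124 128 131 128 123 120 117
 115 118 132 142 160 192 205 207]
rail [[0.4938 0.1404 0.078 ]
 [0.5058 0.3919 0.078 ]]
```

```bash
python3 -m handwheel '[[0,0.1,-4,0,0,0],[0,0.1,-8,0,0,0],[0,0.1,-12,0,0,0],[0,0.1,-15,0,0,0],[0,0.1,-16.4,0,0,0],[0,0.1,-16.6,0,0,0],[0,0.1,-16.6,0,0,0]]'
python3 -m handwheel '[[0,0,-0.2,0,0,0],[0,0,-0.4,0,0,0],[0,0,-0.6,0,0,0],[0,0,-0.6,0,0,0]]'
```

```text
time: 16.45
ee_pos: [0.4996, 0.2612, 0.0759]
eef_rot: [0.072, 3.141, -0.0]
ft_force: [0.7, -0.2, -0.7]
width: 0.0106
gripper_force: 49.8
time: 16.85
ee_pos: [0.4993, 0.2619, 0.0696]
eef_rot: [0.07, 3.141, 0.0]
ft_force: [-0.1, -1.0, -2.0]
width: 0.0104
gripper_force: 49.8
```

```bash
python3 -m handwheel '[[0,0,-0.1,0,0,0],[0,0,-0.2,0,0,0],[0,0,-0.2,0,0,0]]'
python3 -m handwheel '[[0,0,-0.1,0,0,0],[0,0,-0.2,0,0,0],[0,0,-0.2,0,0,0]]'
```

```text
time: 17.15
ee_pos: [0.4995, 0.2621, 0.0683]
eef_rot: [0.07, 3.14, 0.0]
ft_force: [-2.4, -0.4, 6.6]
width: 0.0101
gripper_force: 51.0
time: 17.45
ee_pos: [0.4999, 0.2622, 0.0681]
eef_rot: [0.07, 3.139, 0.001]
ft_force: [-7.6, -3.9, 26.7]
width: 0.0105
gripper_force: 53.4
```

```bash
python3 -m handwheel '[[0,0,0.2,0,0,0],[0,0,0.2,0,0,0],[0,0,0.2,0,0,0]]'
python3 -m handwheel '[[0,0,0,0,0,0],[0,0,0,0,0,0],[0,0,0,0,0,0],[0,0,0,0,0,0],[0,0,0,0,0,0],[0,0,2,0,0,0],[0,0,6,0,0,0],[0,0,11,0,0,0],[0,0,16,0,0,0],[0,0,19,0,0,0],[0,0,19,0,0,0]]' 0.3
python3 - <<'E'
from h import *
im,_=shot('wrist','w7.png');t,_=shot('side','s7.png')
cv2.imwrite('pics/c7.png',np.hstack([cv2.resize(im,(400,300)),cv2.resize(t[255:420,90:310],(400,300),interpolation=2)]))
E
```

```text
time: 17.75
ee_pos: [0.4997, 0.2622, 0.0683]
eef_rot: [0.07, 3.14, 0.001]
ft_force: [-2.1, -1.3, 9.9]
width: 0.0106
gripper_force: 51.4
time: 18.85
ee_pos: [0.5015, 0.2628, 0.2622]
eef_rot: [0.07, 3.134, 0.004]
ft_force: [-0.7, 0.3, -1.1]
width: 0.0551
gripper_force: 0.0
```

View pics/c7.png

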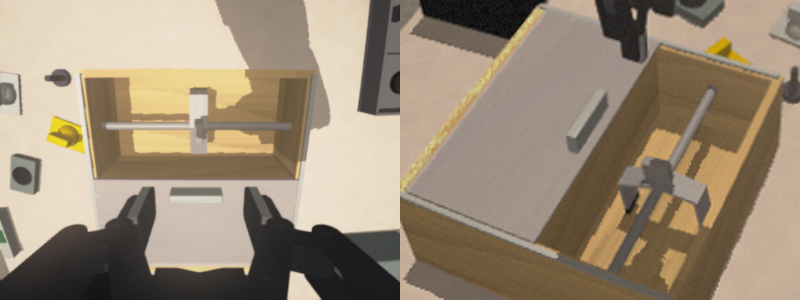

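The bracket hangs astride the rail in the bay and the door is fully back. The covers come next.

```bash
python3 -m handwheel '[[1,-34,0,0,0,-0.13],[1,-34,0,0,0,-0.13],[1,-34,0,0,0,-0.13],[1,-34,0,0,0,-0.13],[1,-34,0,0,0,-0.13],[1,-34,0,0,0,-0.13],[1,-34,0,0,0,-0.13],[1,-34,0,0,0,-0.13],[1,-34,0,0,0,-0.13],[1,-34,0,0,0,-0.13]]' 1
cat > mw.py <<'E'
from h import *
from scipy.spatial.transform import Rotation as R
np.set_printoptions(precision=4,suppress=True)
# usage: mw.py file z approx_x approx_y half [satmax]
def meas(im,c,z,xy,size,sat=34,verbose=True):
    """contour of low-saturation region nearest xy, corner pts->world, sub-pixel edges by line fits"""
    s=cv2.cvtColor(cv2.GaussianBlur(im,(3,3),0),cv2.COLOR_BGR2HSV)[...,1]
    m=(s<sat).astype(np.uint8);m=cv2.morphologyEx(m,cv2.MORPH_OPEN,np.ones((3,3)))
    m=cv2.morphologyEx(m,cv2.MORPH_CLOSE,np.ones((5,5)))
    out=None
    for k in cv2.findContours(m,0,cv2.CHAIN_APPROX_NONE)[0]:
        if cv2.contourArea(k)<600 or cv2.contourArea(k)>20000: continue
        W=plane(c,k[:,0,:],z)[:,:2].astype(np.float32)
        r=cv2.minAreaRect(W*1000);
        d=np.hypot(*(np.array(r[0])/1000-xy))
        if out is None or d<out[0]: out=(d,W,cv2.contourArea(k))
    W=out[1].astype(float);r=cv2.minAreaRect((W*1000).astype(np.float32));ctr=np.array(r[0])/1000
    b=cv2.boxPoints(r)/1000;e=b[1]-b[0];f=b[2]-b[1]
    if np.hypot(*e)<np.hypot(*f): e=f
    a=np.arctan2(e[1],e[0])
    for _ in range(4): # robust line fit per side
        U=np.array([[np.cos(a),np.sin(a)],[-np.sin(a),np.cos(a)]]);L=(W-ctr)@U.T
        hx,hy=size[0]/2,size[1]/2;v=[];sl=[]
        for ax,h in((0,hx),(1,hy)):
            oth=(hy,hx)[ax]
            for sg in(1,-1):
                q=L[(abs(L[:,ax]-sg*h)<.008)&(abs(L[:,1-ax])<oth*.8)]
                if len(q)<8: v.append(np.nan);continue
                p=np.polyfit(q[:,1-ax],q[:,ax],1)
                g=abs(np.polyval(p,q[:,1-ax])-q[:,ax])<.0015
                if g.sum()>8:p=np.polyfit(q[g,1-ax],q[g,ax],1)
                v.append(p[1]);sl.append((-p[0] if ax==0 else p[0],len(q)))
        v=np.array(v);cl=np.array([(v[0]+v[1])/2,(v[2]+v[3])/2]);ctr=ctr+U.T@cl
        a+=np.average([x for x,_ in sl],weights=[n for _,n in sl])
    deg=np.degrees(a)
    deg=(deg+90)%180-90
    print('ctr',ctr,'size',v[0]-v[1],v[2]-v[3],'ang',round(deg,2),'slopes',np.degrees([x for x,_ in sl]).round(1))
    return ctr,deg
def pose():
    s=env.get_state();y=R.from_rotvec(s['eef_rot']).as_matrix()[:,1]
    print('tcp',s['ee_pos'],'yaw_y',round(np.degrees(np.arctan2(y[1],y[0])),2),'t',s['time'])
S=dict(l=(.1,.072),m=(.086,.06),s=(.072,.048))
E
python3 - <<'E'
from mw import *
t,ct=shot('top','top8.png');im,c=shot('wrist','w8.png');pose()
print('cam',ray(c,(0,0))[0])
meas(im,c,.006,(.436,-.077),S['s']);meas(im,c,.016,(.589,-.078),S['s']);meas(im,c,.006,(.449,-.216),S['m'])
cv2.imwrite('pics/c8.png',im)
E
```

```text
time: 19.95
ee_pos: [0.5087, -0.0772, 0.2566]
eef_rot: [-0.273, -3.128, -0.001]
ft_force: [0.1, -0.1, 0.5]
width: 0.0854
gripper_force: 0.0
tcp [ 0.5091 -0.0768  0.2571] yaw_y 80.08 t 20.05
cam [ 0.4368 -0.0633  0.4316]
ctr [ 0.4385 -0.0752] size 0.06979605692308663 0.046054363824568 ang -11.1 slopes [ 1.1 -0.8 -0.  -0.1]
ctr [ 0.5897 -0.077 ] size 0.07118409474097925 0.0456992392358645 ang -17.64 slopes [ 0.3  0.  -0.2 -0. ]
ctr [ 0.4511 -0.2141] size 0.08384376433122964 0.05830066733400156 ang 15.87 slopes [-0.8  0.4  0.1  0.2]
```

View pics/c8.png

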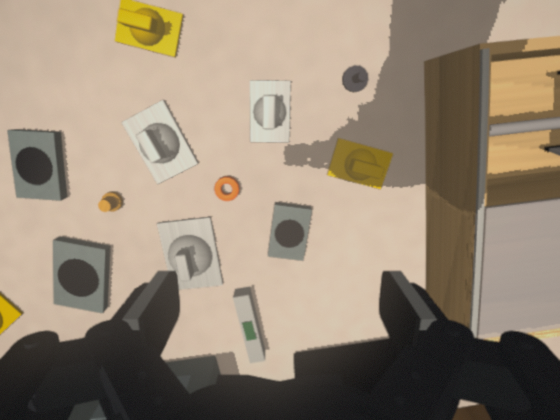

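Wrist view: small cover (270,111), medium cover (160,142), large cover (190,253), small base (290,232), medium base (36,165), large base (80,275). The measured outlines agree with the text.

```bash
python3 -m handwheel '[[-4,0.15,-4,0,0,-0.02],[-7.05,0.15,-8,0,0,-0.02],[-7.05,0.15,-12,0,0,-0.02],[-7.05,0.15,-16,0,0,-0.02],[-7.05,0.15,-20,0,0,-0.02],[-7.05,0.15,-23,0,0,-0.02],[-7.05,0.15,-24.5,0,0,-0.02],[-7.05,0.15,-25.3,0,0,-0.02],[-7.05,0.15,-25.3,0,0,-0.02],[-7.05,0.15,-25.3,0,0,-0.02]]' 1
python3 -m handwheel '[[0,0,0,0,0,0],[0,0,0,0,0,0],[0,0,0,0,0,0],[0,0,0,0,0,0],[0,0,0,0,0,0],[0,0,0,0,0,0]]' -1 40
python3 -c "from mw import *;pose()"
```

```text
time: 21.05
ee_pos: [0.4394, -0.0764, 0.0052]
eef_rot: [0.304, 3.126, -0.0]
ft_force: [0.9, 0.3, -0.4]
width: 0.0856
gripper_force: 0.0
time: 21.65
ee_pos: [0.4389, -0.0764, 0.0047]
eef_rot: [0.305, 3.126, 0.001]
ft_force: [-0.2, 2.0, 3.5]
width: 0.0126
gripper_force: 41.4
tcp [ 0.4389 -0.0764  0.0047] yaw_y 78.84 t 21.65
```

```bash
python3 -m handwheel '[[0,0,2,0,0,0],[0,0,5,0,0,0],[3,0,6,0,0,-0.05],[7,0,6,0,0,-0.113],[11,0,6,0,0,-0.113],[14,0,6,0,0,-0.113],[15.1,-0.05,5,0,0,-0.113],[15.1,-0.05,3,0,0,-0.113],[15.1,-0.05,2.2,0,0,-0.113],[15.1,-0.05,2,0,0,-0.113],[15.1,-0.05,2,0,0,-0.113]]'
python3 -c "from mw import *;pose()"
```

```text
time: 22.75
ee_pos: [0.589, -0.077, 0.0243]
eef_rot: [-0.482, -3.103, -0.0]
ft_force: [0.5, -0.2, -2.6]
width: 0.0127
gripper_force: 40.6
tcp [ 0.589  -0.077   0.0243] yaw_y 72.35 t 22.75
```

```bash
python3 -m handwheel '[[0.1,0,-0.1,0,0,0],[0.1,0,-0.2,0,0,0],[0.1,0,-0.3,0,0,0],[0.1,0,-0.35,0,0,0],[0.1,0,-0.35,0,0,0]]'
python3 -m handwheel '[[0,0,-0.05,0,0,0],[0,0,-0.1,0,0,0],[0,0,-0.1,0,0,0]]'
```

```text
time: 23.25
ee_pos: [0.5908, -0.0771, 0.0211]
eef_rot: [0.482, 3.104, -0.0]
ft_force: [-0.3, 0.6, -2.9]
width: 0.0126
gripper_force: 40.6
time: 23.55
ee_pos: [0.591, -0.0768, 0.0207]
eef_rot: [0.481, 3.104, 0.001]
ft_force: [-2.2, 2.4, 5.6]
width: 0.013
gripper_force: 41.6
```

```bash
python3 -m handwheel '[[-0.08,0,0.2,0,0,0],[-0.08,0,0.2,0,0,0],[-0.08,0,0.2,0,0,0],[-0.08,0,0.1,0,0,0],[-0.08,0,0.02,0,0,0],[-0.08,0,0,0,0,0],[-0.08,0,0,0,0,0]]'
python3 -m handwheel '[[0,0,0,0,0,0],[0,0,0,0,0,0],[0,0,0,0,0,0]]' 0
python3 -m handwheel '[[0,0,0,0,0,0],[0,0,2,0,0,0],[0,0,5,0,0,0],[-3,-3,10,0,0,0.1],[-6,-6,15,0,0,0.2],[-8,-10,20,0,0,0.3],[-8,-14,23.5,0,0,0.4],[-7,-14,23.5,0,0,0.57],[-7,-14,23.5,0,0,0.57],[-7,-14,23.5,0,0,0.57]]' 1
python3 - <<'E'
from mw import *
im,c=shot('wrist','w9.png');pose()
print('cam',ray(c,(0,0))[0])
meas(im,c,.022,(.589,-.078),S['s']);meas(im,c,.006,(.449,-.216),S['m']);meas(im,c,.016,(.447,-.376),S['m']);meas(im,c,.016,(.603,-.372),S['l']);meas(im,c,.006,(.598,-.215),S['l'])
E
```

```text
time: 24.25
ee_pos: [0.5901, -0.0768, 0.0207]
eef_rot: [0.481, 3.104, 0.001]
ft_force: [-3.0, 2.5, 7.2]
width: 0.0127
gripper_force: 41.8
time: 24.55
ee_pos: [0.5901, -0.0772, 0.02]
eef_rot: [0.482, 3.104, -0.0]
ft_force: [0.6, -0.4, -0.1]
width: 0.0428
gripper_force: 0.0
time: 25.55
ee_pos: [0.5201, -0.2179, 0.2553]
eef_rot: [-0.407, 3.114, -0.001]
ft_force: [-0.5, 0.2, -0.2]
width: 0.0855
gripper_force: 0.0
tcp [ 0.5196 -0.2168  0.2543] yaw_y 104.9 t 25.6
cam [ 0.4491 -0.2358  0.4299]
ctr [ 0.5882 -0.079 ] size 0.06938361400582876 0.055532115621489866 ang -15.55 slopes [-1.4 -1.4  3.4 -1.7]
ctr [ 0.4512 -0.2151] size 0.08317865679927258 0.05749471082815584 ang 15.65 slopes [-0.7  0.3 -0.   0.3]
ctr [ 0.4488 -0.3743] size 0.08398080475513582 0.06014164440560007 ang -14.17 slopes [ 0.   0.1 -0.2  0.1]
ctr [ 0.6037 -0.3706] size 0.10056524860980577 0.07080983108921385 ang -20.94 slopes [-0.2 -0.  -0.1  0.3]
ctr [ 0.6017 -0.2144] size 0.09684935794096453 0.06863409215441374 ang -3.3 slopes [ 0.  -0.2 -0.1  0.2]
```

```bash
python3 -m handwheel '[[-4,0.2,-4,0,0,0.015],[-6.85,0.2,-8,0,0,0.015],[-6.85,0.2,-12,0,0,0.015],[-6.85,0.2,-16,0,0,0.015],[-6.85,0.2,-20,0,0,0.015],[-6.85,0.2,-23,0,0,0.015],[-6.85,0.2,-24.5,0,0,0.015],[-6.85,0.2,-25,0,0,0.015],[-6.85,0.2,-25,0,0,0.015],[-6.85,0.2,-25,0,0,0.015]]' 1
python3 -m handwheel '[[0,0,0,0,0,0],[0,0,0,0,0,0],[0,0,0,0,0,0],[0,0,0,0,0,0],[0,0,0,0,0,0],[0,0,0,0,0,0]]' -1 40
python3 -c "from mw import *;pose()"
```

```text
time: 26.6
ee_pos: [0.4518, -0.2148, 0.0055]
eef_rot: [-0.434, 3.111, -0.0]
ft_force: [-0.0, 0.2, 0.6]
width: 0.0853
gripper_force: 0.0
time: 27.2
ee_pos: [0.4517, -0.2154, 0.0052]
eef_rot: [-0.434, 3.111, -0.001]
ft_force: [1.0, -0.5, 1.3]
width: 0.0128
gripper_force: 42.2
tcp [ 0.4517 -0.2154  0.0052] yaw_y 105.87 t 27.2
```

```bash
python3 -m handwheel '[[0,0,2,0,0,0],[0,0,6,0,0,0],[0,0,11,0,0,-0.1],[1,-3,16,0,0,-0.2],[3,-7,20,0,0,-0.3],[5,-12,23,0,0,-0.4],[6.8,-17.7,25,0,0,-0.524],[6.8,-17.7,25,0,0,-0.524],[6.8,-17.7,25,0,0,-0.524],[6.8,-17.7,25,0,0,-0.524],[6.8,-17.7,25,0,0,-0.524]]'
python3 - <<'E'
from mw import *
im,c=shot('wrist','w10.png');pose()
print('cam',ray(c,(0,0))[0])
meas(im,c,.016,(.447,-.376),S['m']);meas(im,c,.016,(.603,-.372),S['l']);meas(im,c,.006,(.598,-.215),S['l'])
E
```

```text
time: 28.3
ee_pos: [0.5188, -0.3907, 0.2539]
eef_rot: [-0.386, -3.116, -0.003]
ft_force: [0.3, 0.6, -3.3]
width: 0.012
gripper_force: 41.6
tcp [ 0.5188 -0.3906  0.2542] yaw_y 75.9 t 28.35
cam [ 0.4479 -0.3721  0.4287]
ctr [ 0.4492 -0.3761] size 0.08378068129968144 0.05811743195019588 ang -14.23 slopes [ 0.1  0.1 -0.3  0.1]
ctr [ 0.5982 -0.2193] size 0.09488892003884103 0.06795084578966173 ang -3.12 slopes [-0.4  0.1  0.   0.1]
ctr [ 0.6018 -0.2156] size 0.09720366807804023 0.06958386140379477 ang -3.08 slopes [-0.3  0.1 -0.   0.2]
```

```bash
python3 -m handwheel '[[-4,1.45,-4,0,0,0],[-6.9,1.45,-8,0,0,0],[-6.9,1.45,-12,0,0,0],[-6.9,1.45,-16,0,0,0],[-6.9,1.45,-20,0,0,0],[-6.9,1.45,-22,0,0,0],[-6.9,1.45,-22.8,0,0,0],[-6.9,1.45,-22.8,0,0,0],[-6.9,1.45,-22.8,0,0,0],[-6.9,1.45,-22.8,0,0,0]]'
python3 -c "from mw import *;pose()"
```

```text
time: 29.35
ee_pos: [0.4514, -0.3783, 0.0286]
eef_rot: [0.386, 3.116, -0.003]
ft_force: [0.1, 0.2, -2.5]
width: 0.0122
gripper_force: 41.6
tcp [ 0.4514 -0.3783  0.0286] yaw_y 75.88 t 29.35
```

```bash
python3 -m handwheel '[[0,0,0,0,0,0],[0,0,0,0,0,0],[0,0,0,0,0,0]]'
python3 -c "from mw import *;pose()"
```

```text
time: 29.65
ee_pos: [0.4506, -0.3778, 0.0274]
eef_rot: [0.387, 3.117, -0.001]
ft_force: [0.1, -0.3, -2.5]
width: 0.0126
gripper_force: 41.6
tcp [ 0.4506 -0.3778  0.0274] yaw_y 75.86 t 29.65
```

```bash
python3 -m handwheel '[[-0.05,0.15,-0.2,0,0,0],[-0.05,0.15,-0.4,0,0,0],[-0.05,0.15,-0.45,0,0,0],[-0.05,0.15,-0.45,0,0,0],[-0.05,0.15,-0.45,0,0,0],[-0.05,0.15,-0.45,0,0,0],[-0.05,0.15,-0.45,0,0,0]]'
python3 -c "from mw import *;pose()"
```

```text
time: 30.35
ee_pos: [0.45, -0.3761, 0.0225]
eef_rot: [0.387, 3.118, -0.0]
ft_force: [0.4, 0.1, -3.1]
width: 0.013
gripper_force: 41.6
tcp [ 0.45   -0.3761  0.0225] yaw_y 75.86 t 30.35
```

Now lower to contact at about 0.021.

```bash
python3 -m handwheel '[[-0.03,0,-0.05,0,0,0],[-0.03,0,-0.1,0,0,0],[-0.03,0,-0.15,0,0,0],[-0.03,0,-0.15,0,0,0],[-0.03,0,-0.15,0,0,0]]'
python3 -m handwheel '[[0,0,-0.05,0,0,0],[0,0,-0.08,0,0,0],[0,0,-0.08,0,0,0]]'
```

```text
time: 30.85
ee_pos: [0.4496, -0.3763, 0.0212]
eef_rot: [0.387, 3.118, -0.001]
ft_force: [-1.7, 0.3, 1.6]
width: 0.0124
gripper_force: 42.1
time: 31.15
ee_pos: [0.4496, -0.3764, 0.0211]
eef_rot: [0.387, 3.117, -0.001]
ft_force: [-5.2, 2.0, 8.6]
width: 0.0127
gripper_force: 43.2
```

```bash
python3 -m handwheel '[[0,0,0,0,0,0],[0,0,0,0,0,0],[0,0,0,0,0,0]]' 0
python3 -m handwheel '[[0,0,1,0,0,0],[0,0,4,0,0,0],[0,0,8,0,0,0],[3,0,13,0,0,0],[7,0,18,0,0,0.1],[7,-0.5,23.3,0,0,0],[7,-0.5,23.3,0,0,0],[7,-0.5,23.3,0,0,0]]' 1
python3 - <<'E'
from mw import *
im,c=shot('wrist','w11.png');pose();print('cam',ray(c,(0,0))[0])
meas(im,c,.022,(.447,-.376),S['m'])
E
python3 -m handwheel '[[5,4,0,0,0,0.1],[9,8,0,0,0,0.19],[12,12,0,0,0,0.19],[15.4,16,0,0,0,0.19],[15.4,16,0,0,0,0.19],[15.4,16,0,0,0,0.19],[15.4,16,0,0,0,0.19],[15.4,16,0,0,0,0.19]]' 1
python3 - <<'E'
from mw import *
im,c=shot('wrist','w12.png');pose();print('cam',ray(c,(0,0))[0])
meas(im,c,.006,(.6,-.215),S['l']);meas(im,c,.022,(.589,-.077),S['s']);meas(im,c,.016,(.603,-.372),S['l'])
E
```

```text
time: 31.45
ee_pos: [0.4499, -0.3761, 0.0201]
eef_rot: [0.386, 3.117, 0.0]
ft_force: [-0.6, 0.2, -0.1]
width: 0.0428
gripper_force: 0.0
time: 32.25
ee_pos: [0.5217, -0.3822, 0.2577]
eef_rot: [0.385, 3.112, -0.006]
ft_force: [1.0, 0.3, -1.2]
width: 0.0856
gripper_force: 0.0
tcp [ 0.5206 -0.3816  0.2552] yaw_y 75.89 t 32.3
cam [ 0.4496 -0.3624  0.4319]
ctr [ 0.449  -0.3752] size 0.08332641329691587 0.05865831435218496 ang -13.66 slopes [ 1.5 -0.5  0.2 -0.8]
time: 33.1
ee_pos: [0.6727, -0.222, 0.2527]
eef_rot: [-0.091, -3.139, -0.0]
ft_force: [0.4, 0.5, -0.1]
width: 0.0853
gripper_force: 0.0
tcp [ 0.6727 -0.2222  0.253 ] yaw_y 86.66 t 33.15
cam [ 0.5996 -0.2168  0.4274]
ctr [ 0.6034 -0.2147] size 0.09891866023477353 0.07088783085917513 ang -2.72 slopes [ 0.6 -0.5  0.1 -0.2]
ctr [ 0.5904 -0.0791] size 0.07220877152259567 0.05072314064066872 ang -17.55 slopes [-0.1  0.  -0.1  0.1]
ctr [ 0.6061 -0.3707] size 0.09827453555663591 0.07251914860729969 ang -20.96 slopes [-0.4  0.1  0.1  0.1]
```

```bash
python3 -m handwheel '[[-4,0.75,-4,0,0,0.008],[-7,0.75,-8,0,0,0.008],[-7,0.75,-12,0,0,0.008],[-7,0.75,-16,0,0,0.008],[-7,0.75,-20,0,0,0.008],[-7,0.75,-23,0,0,0.008],[-7,0.75,-24.5,0,0,0.008],[-7,0.75,-24.8,0,0,0.008],[-7,0.75,-24.8,0,0,0.008],[-7,0.75,-24.8,0,0,0.008],[-7,0.75,-24.8,0,0,0.008],[-7,0.75,-24.8,0,0,0.008]]' 1
python3 -m handwheel '[[0,0,0,0,0,0],[0,0,0,0,0,0],[0,0,0,0,0,0],[0,0,0,0,0,0],[0,0,0,0,0,0],[0,0,0,0,0,0]]' -1 40
python3 -c "from mw import *;pose()"
```

```text
time: 34.35
ee_pos: [0.6043, -0.2139, 0.0062]
eef_rot: [0.077, 3.139, -0.001]
ft_force: [-0.2, -0.1, -0.1]
width: 0.0851
gripper_force: 0.0
time: 34.95
ee_pos: [0.6038, -0.2137, 0.0054]
eef_rot: [0.077, 3.14, -0.0]
ft_force: [-0.1, -0.5, 2.1]
width: 0.0123
gripper_force: 39.8
tcp [ 0.6038 -0.2137  0.0054] yaw_y 87.2 t 34.95
```

```bash
python3 -m handwheel '[[0,0,2,0,0,0],[0,0,6,0,0,0],[0,0,11,0,0,-0.1],[1,-3,16,0,0,-0.2],[3,-7,20,0,0,-0.3],[4,-12,23,0,0,-0.317],[4.5,-17.6,23,0,0,-0.317],[4.5,-17.6,23,0,0,-0.317],[4.5,-17.6,23,0,0,-0.317],[4.5,-17.6,23,0,0,-0.317],[4.5,-17.6,23,0,0,-0.317]]'
python3 - <<'E'
from mw import *
im,c=shot('wrist','w13.png');pose()
print('cam',ray(c,(0,0))[0])
meas(im,c,.016,(.604,-.371),S['l']);meas(im,c,.022,(.449,-.376),S['m'])
E
```

```text
time: 36.05
ee_pos: [0.6485, -0.3885, 0.2345]
eef_rot: [-0.57, -3.088, -0.002]
ft_force: [0.8, -0.0, -3.8]
width: 0.0127
gripper_force: 39.5
tcp [ 0.6487 -0.3882  0.2349] yaw_y 69.1 t 36.1
cam [ 0.5802 -0.3613  0.4093]Traceback (most recent call last):
  File "<stdin>", line 4, in <module>
  File "mw.py", line 34, in meas
    a+=np.average([x for x,_ in sl],weights=[n for _,n in sl])
       ~~~~~~~~~~^^^^^^^^^^^^^^^^^^^^^^^^^^^^^^^^^^^^^^^^^^^^^
    raise ZeroDivisionError(
        "Weights sum to zero, can't be normalized")
ZeroDivisionError: Weights sum to zero, can't be normalized
```

```bash
python3 - <<'E'
from mw import *
im,c=load('w13.png');np.set_printoptions(linewidth=200)
p=proj(c,[.605,-.371,.016]);print(p)
h=cv2.cvtColor(cv2.GaussianBlur(im,(3,3),0),40)
u,v=p[0].astype(int)
print(h[v,u-60:u+60:8].tolist());print(h[v-60:v+90:8,u].tolist())
E
python3 -c "
from h import *
im,c=load('w13.png');cv2.imwrite('pics/c13.png',im)"
```

```text
[[278.673  132.8662]]
[[18, 37, 235], [18, 37, 234], [18, 38, 234], [18, 38, 234], [38, 16, 173], [14, 28, 99], [13, 24, 95], [13, 25, 92], [15, 23, 88], [15, 29, 71], [15, 30, 69], [30, 15, 104], [15, 47, 153], [16, 48, 153], [14, 49, 152]]
[[18, 41, 232], [18, 40, 232], [21, 29, 176], [41, 16, 172], [38, 17, 170], [15, 28, 91], [17, 25, 91], [15, 28, 91], [13, 25, 90], [13, 20, 90], [19, 22, 91], [20, 17, 229], [21, 16, 227], [21, 16, 226], [21, 18, 226], [20, 22, 211], [21, 25, 131], [21, 25, 134], [21, 25, 135]]
```

View pics/c13.png

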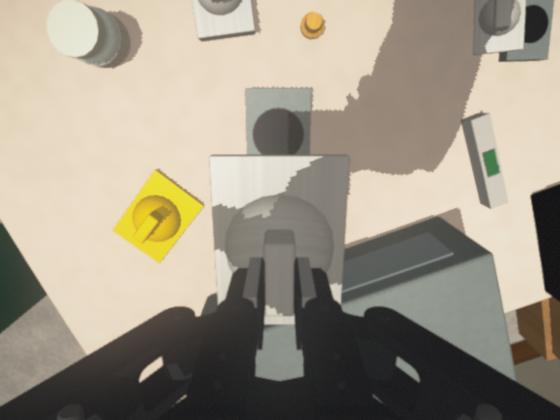

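The picture shows the large base partly hidden by the held cover, with its front edge at row 87 and columns 246–312. At top right (500,25), the small cover now lies beside its base at (530,28). It has been knocked aside, so I'll fix it after this one.

```bash
python3 - <<'E'
from mw import *
im,c=load('w13.png')
hsv=cv2.cvtColor(cv2.GaussianBlur(im,(3,3),0),40);v=hsv[...,2].astype(int)
def edge(a,sg): # strongest gradient subpix
    d=np.abs(np.diff(a.astype(float)));i=int(d.argmax());w=d[max(i-2,0):i+3];return np.average(np.arange(max(i-2,0),max(i-2,0)+len(w)),weights=w)+.5
L=[(235+edge(v[r,235:257],1),r) for r in range(94,125,3)]
Rr=[(302+edge(hsv[r,302:324,2],1),r) for r in range(94,106,3)]
F=[(x,78+edge(v[78:98,x],1)) for x in range(252,308,5)]
print(np.round(L,1).tolist(),np.round(Rr,1).tolist(),np.round(F,1).tolist())
PL,PR,PF=[plane(c,q,.016)[:,:2] for q in(L,Rr,F)]
# use edges L & F for the angle
l=np.polyfit(PL[:,0],PL[:,1],1);print('ang L',np.degrees(np.arctan(l[0])))
f=np.polyfit(PF[:,1],PF[:,0],1);print('ang F',-np.degrees(np.arctan(f[0])))
a=np.radians(-20.95);ux=np.array([np.cos(a),np.sin(a)]);uy=np.array([-ux[1],ux[0]])
yl,yr=np.median(PL@uy),np.median(PR@uy);xf=np.median(PF@ux)
print('width',yl-yr,'ctr',ux*(xf+.05)+uy*(yl+yr)/2)
E
```

```text
[[244.4, 94.0], [244.8, 97.0], [244.7, 100.0], [244.7, 103.0], [245.3, 106.0], [245.4, 109.0], [245.3, 112.0], [245.4, 115.0], [245.3, 118.0], [245.3, 121.0], [245.5, 124.0]] [[312.3, 94.0], [312.4, 97.0], [312.3, 100.0], [311.7, 103.0]] [[252.0, 87.1], [257.0, 86.4], [262.0, 86.5], [267.0, 86.7], [272.0, 86.4], [277.0, 86.6], [282.0, 86.5], [287.0, 87.1], [292.0, 86.6], [297.0, 87.1], [302.0, 86.6], [307.0, 86.7]]
ang L -20.45021424234123
ang F -21.02821004370094
width -0.07354947709994242 ctr [ 0.6057 -0.3714]
```

```bash
python3 -m handwheel '[[-3,1.7,-4,0,0,0],[-4.3,1.7,-8,0,0,0],[-4.3,1.7,-12,0,0,0],[-4.3,1.7,-16,0,0,0],[-4.3,1.7,-19,0,0,0],[-4.3,1.7,-20.5,0,0,0],[-4.3,1.7,-20.7,0,0,0],[-4.3,1.7,-20.7,0,0,0],[-4.3,1.7,-20.7,0,0,0],[-4.3,1.7,-20.7,0,0,0],[-4.3,1.7,-20.7,0,0,0],[-4.3,1.7,-20.7,0,0,0]]'
python3 -m handwheel '[[0,0,0,0,0,0],[0,0,0,0,0,0],[0,0,0,0,0,0],[0,0,0,0,0,0]]'
python3 -c "from mw import *;pose()"
```

```text
time: 37.3
ee_pos: [0.606, -0.3728, 0.0288]
eef_rot: [0.571, 3.088, -0.001]
ft_force: [0.2, -0.4, -3.4]
width: 0.0127
gripper_force: 39.5
time: 37.7
ee_pos: [0.6056, -0.3726, 0.0281]
eef_rot: [-0.571, -3.089, -0.0]
ft_force: [0.4, 0.1, -2.9]
width: 0.0129
gripper_force: 39.5
tcp [ 0.6056 -0.3726  0.0281] yaw_y 69.04 t 37.7
```

Target is (0.606, −0.3712), with contact expected near z 0.0214.

```bash
python3 -m handwheel '[[0.05,0.14,-0.2,0,0,0],[0.05,0.14,-0.4,0,0,0],[0.05,0.14,-0.55,0,0,0],[0.05,0.14,-0.55,0,0,0],[0.05,0.14,-0.55,0,0,0],[0.05,0.14,-0.55,0,0,0],[0.05,0.14,-0.55,0,0,0]]'
python3 -m handwheel '[[0,0,-0.05,0,0,0],[0,0,-0.1,0,0,0],[0,0,-0.15,0,0,0],[0,0,-0.15,0,0,0]]'
python3 -c "from mw import *;pose()"
```

```text
time: 38.4
ee_pos: [0.6062, -0.3712, 0.0228]
eef_rot: [0.571, 3.089, -0.0]
ft_force: [0.6, 0.1, -2.8]
width: 0.0125
gripper_force: 39.5
time: 38.8
ee_pos: [0.6062, -0.3712, 0.0214]
eef_rot: [0.571, 3.089, -0.0]
ft_force: [-0.6, 0.1, -0.5]
width: 0.0124
gripper_force: 39.8
tcp [ 0.6062 -0.3712  0.0214] yaw_y 69.04 t 38.8
```

```bash
python3 -m handwheel '[[0,0,-0.05,0,0,0],[0,0,-0.05,0,0,0]]'
python3 -m handwheel '[[0,0,0,0,0,0],[0,0,0,0,0,0],[0,0,0,0,0,0]]' 0
python3 -m handwheel '[[0,0,1,0,0,0],[0,0,4,0,0,0],[0,0,8,0,0,0],[1,0,13,0,0,0],[3,-1,18,0,0,0],[4.5,-1.5,22,0,0,0],[4.5,-1.5,22,0,0,0],[4.5,-1.5,22,0,0,0],[4.5,-1.5,22,0,0,0]]' 1
python3 - <<'E'
from mw import *
im,c=shot('wrist','w14.png');pose();print('cam',ray(c,(0,0))[0])
meas(im,c,.022,(.605,-.371),S['l'])
t,ct=shot('top','top14.png')
for k,z,p in(('l',.022,(.605,-.371)),('m',.022,(.449,-.376)),('s',.006,(.58,-.1))):
  try: meas(t,ct,z,p,S[k],38)
  except Exception as e: print(k,e)
E
```

```text
time: 39.0
ee_pos: [0.6062, -0.3713, 0.0214]
eef_rot: [0.571, 3.089, -0.0]
ft_force: [-2.5, 1.7, 4.9]
width: 0.0127
gripper_force: 40.4
time: 39.3
ee_pos: [0.6063, -0.3713, 0.0207]
eef_rot: [0.571, 3.089, -0.0]
ft_force: [0.1, 0.5, -0.4]
width: 0.0427
gripper_force: 0.0
time: 40.2
ee_pos: [0.6509, -0.386, 0.24]
eef_rot: [-0.571, -3.088, -0.001]
ft_force: [-0.9, 0.1, -0.2]
width: 0.0856
gripper_force: 0.0
tcp [ 0.6505 -0.3858  0.2395] yaw_y 69.04 t 40.25
cam [ 0.5825 -0.3586  0.4147]
ctr [ 0.6055 -0.3706] size 0.09749509378974883 0.07118729715943806 ang -21.15 slopes [ 0.2  0.2 -0.3  0.1]
l Weights sum to zero, can't be normalized
m Weights sum to zero, can't be normalized
s Weights sum to zero, can't be normalized
```

```bash
python3 -m handwheel '[[0,5,1,0,0,0],[0,10,1,0,0,0],[0,15,1,0,0,0],[0,20,1,0,0,0],[0,25,1,0,0,0],[0,27,1,0,0,0],[0,27,1,0,0,0],[0,27,1,0,0,0],[0,27,1,0,0,0],[0,27,1,0,0,0]]' 1
python3 - <<'E'
from mw import *
im,c=shot('wrist','w15.png');pose();print('cam',ray(c,(0,0))[0])
p=proj(c,[.585,-.09,.016])[0].astype(int);print(p)
x0,y0=max(p[0]-110,0),max(p[1]-85,0)
print(x0,y0)
cv2.imwrite('pics/c15.png',cv2.resize(im[y0:y0+165,x0:x0+220],None,fx=3.5,fy=3.5,interpolation=2))
E
```

```text
time: 41.3
ee_pos: [0.6509, -0.1176, 0.2503]
eef_rot: [-0.574, -3.088, 0.0]
ft_force: [-0.2, -0.5, -0.2]
width: 0.0856
gripper_force: 0.0
tcp [ 0.651  -0.1175  0.2503] yaw_y 68.95 t 41.35
cam [ 0.5826 -0.09    0.425 ]
[279 109]
169 24
```

View pics/c15.png

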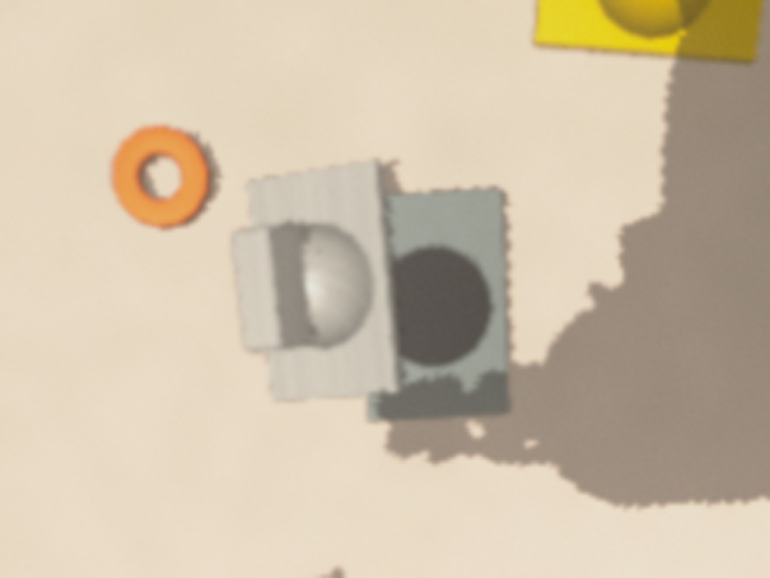

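The small cover lies tilted about its long axis. One long edge is on the shelf, and the opposite edge leans on the base's side, around crop (390,270). The bar leans left, with its top at crop (256,289). I'll recover its pose from these corners.

```bash
python3 - <<'E'
from mw import *
im,c=load('w15.png')
C=lambda q:np.array([(169+x/3.5,24+y/3.5) for x,y in q],float)-0.36
obj=np.array([[-1,0,0]])
# image up = -x world approx ; image left = -y. cover x along +world x(image down), cover y along +world y (image right)
hx,hy=.036,.024
O=np.array([[-hx,-hy,.006],[hx,-hy,.006],[-hx,hy,.006],[hx,hy,.006],[-.018,-.007,.046],[.018,-.007,.046],[-.018,.007,.046],[.018,.007,.046]])
I=C([(248,182),(275,402),(376,162),(393,388),(232,230),(245,352),(268,226),(280,348)])
K,k=KD(c);rays=[]
Cc,D=ray(c,I);Rm=np.array(c['R']);d=D@Rm.T;n=d[:,:2]/d[:,2:]
ok,rv,tv=cv2.solvePnP(O,n.reshape(-1,1,2),np.eye(3),None,flags=cv2.SOLVEPNP_SQPNP)
rv,tv=cv2.solvePnPRefineLM(O,n.reshape(-1,1,2),np.eye(3),None,rv,tv)
Rc=Rm.T@cv2.Rodrigues(rv)[0];t=Rm.T@(tv.ravel()-np.array(c['t']))
pr=cv2.projectPoints(O,rv,tv,np.eye(3),None)[0][:,0];print('resid px',((pr-n)*K[0,0]).round(1).tolist())
print('R',Rc,'t',t);print('normal tilt deg',np.degrees(np.arccos(Rc[2,2])),'x dir',np.degrees(np.arctan2(Rc[1,0],Rc[0,0])),'pitch',np.degrees(np.arcsin(Rc[2,0])))
print('corners z',(t+np.array([[-hx,-hy,0],[hx,-hy,0],[-hx,hy,0],[hx,hy,0]])@Rc.T))
print('bar mid',t+Rc@[0,0,.0365])
B=plane(c,C([(499,190),(507,411),(390,195),(372,418)]),.016);print('base pts',B)
a=np.radians(-17.6);ux=np.array([np.cos(a),np.sin(a)]);uy=np.array([-ux[1],ux[0]]);b=B[:,:2]
e=b[1]-b[0];print('ang',np.degrees(np.arctan2(e[1],e[0])),'len',b@ux,'y',b@uy)
print('ctr',ux*((b@ux)[[0,2]].mean()+(b@ux)[[1,3]].mean())/2+uy*((b@uy)[:2].mean()-.024))
E
```

```text
resid px [[0.3, 0.3], [-0.3, -0.9], [-0.4, 0.0], [0.7, 0.9], [-0.6, 0.3], [-0.2, -0.3], [0.1, -0.2], [0.6, -0.1]]
R [[ 0.9626  0.2335 -0.1374]
 [-0.2705  0.8582 -0.4363]
 [ 0.016   0.4571  0.8892]] t [ 0.5729 -0.1068 -0.    ]
normal tilt deg 27.22135256933707 x dir -15.69537361681862 pitch 0.9170846097561413
corners z [[ 0.5327 -0.1176 -0.0116]
 [ 0.602  -0.1371 -0.0104]
 [ 0.5439 -0.0765  0.0104]
 [ 0.6132 -0.0959  0.0115]]
bar mid [ 0.5679 -0.1227  0.0324]
base pts [[ 0.5652 -0.045   0.016 ]
 [ 0.632  -0.066   0.016 ]
 [ 0.5541 -0.078   0.016 ]
 [ 0.6179 -0.109   0.016 ]]
ang -17.496735280280014 len [0.5523 0.6223 0.5518 0.622 ] y [0.128  0.1281 0.0932 0.0829]
ctr [ 0.5911 -0.0783]
```

```bash
python3 - <<'E'
from mw import *
s=env.get_state();R0=R.from_rotvec(s['eef_rot'])
x=np.array([.9626,-.2705,.016]);n=np.array([-.1374,-.4363,.8892])
x=np.array([np.cos(np.radians(-15.7)),np.sin(np.radians(-15.7)),0]);th=np.radians(27.1)
yh=np.array([-x[1],x[0],0]);cy=yh*np.cos(th)+[0,0,np.sin(th)];n=np.cross(x,cy)
Rt=R.from_matrix(np.c_[-x,cy,-n]);d=(Rt*R0.inv()).as_rotvec();print('R0 x',R0.as_matrix()[:,0],'turn',d,np.degrees(np.linalg.norm(d)))
t=np.array([.5731,-.1064,.0110]);P=t+.007*n;A=P+.12*n
print('n',n,'P',P,'A',A,'dA cm',100*(A-s['ee_pos']),'A->P',100*(P-A))
E
```

```text
R0 x [-0.9332  0.3593  0.0005] turn [ 0.449  -0.1497  0.0916] 27.621693130193133
n [-0.1233 -0.4385  0.8902] P [ 0.5722 -0.1095  0.0172] A [ 0.5574 -0.1621  0.1241] dA cm [ -9.3531  -4.463  -12.6256] A->P [  1.4792   5.2626 -10.6826]
```

```bash
python3 -m handwheel '[[-4,-2,0,0.15,-0.05,0.03],[-7,-4,-2,0.3,-0.1,0.06],[-9.35,-4.45,-6,0.449,-0.15,0.092],[-9.35,-4.45,-10,0.449,-0.15,0.092],[-9.35,-4.45,-12.6,0.449,-0.15,0.092],[-9.35,-4.45,-12.6,0.449,-0.15,0.092],[-9.35,-4.45,-12.6,0.449,-0.15,0.092],[-9.35,-4.45,-12.6,0.449,-0.15,0.092]]' 1
python3 - <<'E'
from mw import *
P=np.array([.5722,-.1095,.0172])
s=env.get_state();print(s['eef_rot'],R.from_rotvec(s['eef_rot']).as_matrix(),100*(P-s['ee_pos']))
E
```

```text
time: 42.15
ee_pos: [0.5588, -0.1612, 0.1265]
eef_rot: [0.404, 2.963, 0.712]
ft_force: [0.5, 0.2, -0.1]
width: 0.0855
gripper_force: 0.0
[0.4038 2.9631 0.7118] [[-0.9632  0.2373  0.1259]
 [ 0.2686  0.8584  0.437 ]
 [-0.0043  0.4548 -0.8906]] [  1.34     5.1667 -10.933 ]
```

```bash
python3 -m handwheel '[[0.45,1.75,-3.6,0,0,0],[0.9,3.4,-7,0,0,0],[1.2,4.5,-9.2,0,0,0],[1.35,4.95,-10.2,0,0,0],[1.4,5.2,-10.7,0,0,0],[1.4,5.2,-10.7,0,0,0],[1.4,5.2,-10.7,0,0,0],[1.4,5.2,-10.7,0,0,0]]' 1
python3 -c "
from mw import *
print(100*(np.array([.5722,-.1095,.0172])-env.get_state()['ee_pos']))"
```

```text
time: 42.95
ee_pos: [0.5724, -0.1096, 0.0188]
eef_rot: [0.406, 2.963, 0.713]
ft_force: [-0.3, 0.9, 0.1]
width: 0.0858
gripper_force: 0.0
[-0.0197  0.0134 -0.1561]
```

```bash
python3 -m handwheel '[[0,0,-0.05,0,0,0],[0,0,-0.05,0,0,0],[0,0,-0.05,0,0,0],[0,0,-0.05,0,0,0],[0,0,-0.05,0,0,0],[0,0,-0.05,0,0,0]]' -1 40
python3 -m handwheel '[[0,-0.5,1.5,0,0,0],[0,-1,4,0,0,0],[0,-1,7,0,0,0],[0,-1,10,0,0,0],[0,-1,10,0,0,0]]'
```

```text
time: 43.55
ee_pos: [0.5716, -0.109, 0.0172]
eef_rot: [0.406, 2.965, 0.714]
ft_force: [-2.4, -3.1, 1.6]
width: 0.0124
gripper_force: 40.8
time: 44.05
ee_pos: [0.5735, -0.1197, 0.1206]
eef_rot: [0.403, 2.961, 0.71]
ft_force: [0.0, 0.5, -3.8]
width: 0.0126
gripper_force: 40.3
```

```bash
python3 - <<'E'
from mw import *
s=env.get_state();R0=R.from_rotvec(s['eef_rot'])
a=np.radians(72.4);y=np.array([np.cos(a),np.sin(a),0]);z=np.array([0,0,-1.])
print((R.from_matrix(np.c_[np.cross(y,z),y,z])*R0.inv()).as_rotvec())
E
```

```text
[-0.4502  0.1413 -0.0358]
```

```bash
python3 -m handwheel '[[2,0,4,-0.15,0.047,-0.01],[5,0.5,8,-0.3,0.094,-0.02],[7.7,1,12,-0.45,0.141,-0.036],[7.7,1,12,-0.45,0.141,-0.036],[7.7,1,12,-0.45,0.141,-0.036],[7.7,1,12,-0.45,0.141,-0.036],[7.7,1,12,-0.45,0.141,-0.036],[7.7,1,12,-0.45,0.141,-0.036]]'
python3 - <<'E'
from mw import *
im,c=shot('wrist','w16.png');pose();s=env.get_state();p=s['ee_pos'];print(s['eef_rot'])
print('cam',ray(c,(0,0))[0])
Rt=R.from_rotvec(s['eef_rot']).as_matrix();tx=-Rt[:2,0];ty=Rt[:2,1]  # cover x,y dirs
try: meas(im,c,.016,(.591,-.078),S['s'])
except Exception as e: print(e)
zf=p[2]+.001
# predicted front flange edge pixel, and vertical scan there
g=cv2.cvtColor(cv2.GaussianBlur(im,(3,3),0),40)
for dy in(-.015,0,.015):
    q=np.r_[p[:2]-.036*tx+dy*ty,zf];u,v=proj(c,q)[0].round().astype(int)
    print(dy,u,v,g[v-16:v+16:2,u,1].tolist(),g[v-16:v+16:2,u,2].tolist())
for sg in(-1,1):
    q=np.r_[p[:2]-.028*tx+sg*.024*ty,zf];u,v=proj(c,q)[0].round().astype(int)
    print('side',sg,u,v,g[v,u-16:u+16:2,1].tolist(),g[v,u-16:u+16:2,2].tolist())
E
```

```text
time: 44.85
ee_pos: [0.6472, -0.1099, 0.2356]
eef_rot: [-0.487, -3.096, -0.005]
ft_force: [-0.6, -0.5, -2.1]
width: 0.0122
gripper_force: 40.3
tcp [ 0.6475 -0.1099  0.2361] yaw_y 72.13 t 44.9
[-0.487  -3.0972 -0.0049]
cam [ 0.5785 -0.087   0.4109]
Weights sum to zero, can't be normalized
-0.015 248 184 [32, 32, 31, 32, 32, 32, 32, 39, 40, 20, 12, 11, 12, 12, 12, 12] [239, 239, 239, 239, 239, 239, 240, 227, 178, 218, 240, 240, 240, 240, 240, 240]
0 277 184 [33, 33, 32, 31, 31, 32, 34, 41, 35, 19, 15, 15, 14, 14, 14, 15] [238, 239, 239, 239, 239, 239, 239, 219, 174, 223, 238, 238, 237, 237, 237, 237]
0.015 306 184 [52, 50, 49, 50, 49, 49, 51, 46, 34, 31, 31, 31, 29, 29, 31, 29] [168, 167, 167, 167, 166, 166, 166, 154, 136, 148, 149, 149, 148, 149, 149, 148]
side -1 231 200 [31, 30, 30, 31, 30, 30, 30, 32, 27, 15, 12, 13, 14, 15, 14, 13] [240, 240, 240, 241, 240, 240, 240, 240, 235, 238, 240, 240, 240, 239, 240, 240]
side 1 323 199 [29, 31, 29, 29, 29, 29, 30, 42, 35, 31, 31, 31, 31, 31, 30, 29] [148, 148, 147, 148, 148, 148, 151, 190, 235, 240, 240, 240, 240, 240, 240, 240]
```

```bash
python3 -m handwheel '[[-3,1.6,-4,0,0,0.005],[-5.7,3.2,-8,0,0,0.005],[-5.7,3.2,-12,0,0,0.005],[-5.7,3.2,-16,0,0,0.005],[-5.7,3.2,-19,0,0,0.005],[-5.7,3.2,-20,0,0,0.005],[-5.7,3.2,-20.6,0,0,0.005],[-5.7,3.2,-20.6,0,0,0.005],[-5.7,3.2,-20.6,0,0,0.005],[-5.7,3.2,-20.6,0,0,0.005],[-5.7,3.2,-20.6,0,0,0.005],[-5.7,3.2,-20.6,0,0,0.005]]'
python3 -m handwheel '[[0,0,0,0,0,0],[0,0,0,0,0,0],[0,0,0,0,0,0]]'
python3 -c "from mw import *;pose();print(R.from_rotvec(env.get_state()['eef_rot']).as_matrix()[2])"
```

```text
time: 46.1
ee_pos: [0.5921, -0.0767, 0.0318]
eef_rot: [-0.476, -3.102, -0.004]
ft_force: [-0.2, -0.0, -1.7]
width: 0.0128
gripper_force: 40.3
time: 46.4
ee_pos: [0.5917, -0.0767, 0.0312]
eef_rot: [-0.476, -3.101, -0.004]
ft_force: [0.3, -0.0, -1.9]
width: 0.0127
gripper_force: 40.3
tcp [ 0.5917 -0.0767  0.0312] yaw_y 72.54 t 46.4
[ 0.0045  0.0017 -1.    ]
```

```bash
python3 -m handwheel '[[-0.07,-0.1,-0.2,0,0,0],[-0.07,-0.1,-0.4,0,0,0],[-0.07,-0.1,-0.6,0,0,0],[-0.07,-0.1,-0.65,0,0,0],[-0.07,-0.1,-0.65,0,0,0],[-0.07,-0.1,-0.65,0,0,0],[-0.07,-0.1,-0.65,0,0,0]]'
python3 -m handwheel '[[0,0,-0.05,0,0,0],[0,0,-0.1,0,0,0],[0,0,-0.15,0,0,0],[0,0,-0.15,0,0,0]]'
```

```text
time: 47.1
ee_pos: [0.591, -0.0777, 0.0248]
eef_rot: [-0.476, -3.101, -0.004]
ft_force: [-0.9, 0.4, -2.9]
width: 0.0122
gripper_force: 40.3
time: 47.5
ee_pos: [0.5909, -0.0777, 0.0231]
eef_rot: [-0.476, -3.101, -0.004]
ft_force: [0.5, -1.0, -3.5]
width: 0.0123
gripper_force: 40.4
```

```bash
python3 -m handwheel '[[0,0,-0.05,0,0,0],[0,0,-0.1,0,0,0],[0,0,-0.1,0,0,0]]'
python3 -m handwheel '[[0,0,-0.05,0,0,0],[0,0,-0.1,0,0,0],[0,0,-0.1,0,0,0]]'
```

```text
time: 47.8
ee_pos: [0.5913, -0.0779, 0.0226]
eef_rot: [-0.477, -3.102, -0.003]
ft_force: [-0.6, -0.8, 2.4]
width: 0.0125
gripper_force: 41.0
time: 48.1
ee_pos: [0.5912, -0.0783, 0.0223]
eef_rot: [-0.477, -3.102, -0.002]
ft_force: [-4.4, -3.0, 12.8]
width: 0.0126
gripper_force: 42.1
```

```bash
python3 -m handwheel '[[0,0,0.1,0,0,0],[0,0,0.1,0,0,0],[0,0,0.1,0,0,0],[0,0,0.1,0,0,0]]' 0
python3 -m handwheel '[[0,0,1,0,0,0],[0,0,4,0,0,0],[0,0,8,0,0,0],[1,-1,13,0,0,0],[3,-2,18,0,0,0],[6.5,-4,23,0,0,0],[6.5,-4,23,0,0,0],[6.5,-4,23,0,0,0],[6.5,-4,23,0,0,0]]' 1
python3 - <<'E'
from mw import *
im,c=shot('wrist','w17.png');pose();print('cam',ray(c,(0,0))[0])
try: meas(im,c,.022,(.591,-.078),S['s'])
except Exception as e: print(e)
h=cv2.cvtColor(cv2.GaussianBlur(im,(3,3),0),40)
a=np.radians(-17.55);ux=np.array([np.cos(a),np.sin(a)]);uy=np.array([-ux[1],ux[0]]);b=np.array([.5909,-.078])
# profiles across each side at z=.022, steps 1 mm, from -6..+6 mm about nominal edge (outward +)
for nm,d,hh,o in(('+x',ux,.036,uy),('-x',-ux,.036,uy),('+y',uy,.024,ux),('-y',-uy,.024,ux)):
  for off in(-.014,.014):
    q=np.array([np.r_[b+d*(hh+e)+o*off,.022] for e in np.arange(-.005,.0061,.001)])
    p=proj(c,q).astype(np.float32)
    v=cv2.remap(h,p[None,:,0],p[None,:,1],1)[0];print(nm,off,'S',v[:,1].tolist(),'V',v[:,2].tolist())
E
```

```text
time: 48.5
ee_pos: [0.5909, -0.0775, 0.022]
eef_rot: [-0.476, -3.101, -0.004]
ft_force: [-0.1, 1.3, -1.0]
width: 0.0428
gripper_force: 0.0
time: 49.4
ee_pos: [0.6555, -0.1174, 0.2516]
eef_rot: [-0.476, -3.1, -0.004]
ft_force: [0.2, -0.3, -1.1]
width: 0.0852
gripper_force: 0.0
tcp [ 0.6549 -0.1171  0.251 ] yaw_y 72.55 t 49.45
cam [ 0.5863 -0.0948  0.4266]
ctr [ 0.5912 -0.0783] size 0.06932910747243612 0.046950928299831204 ang -17.34 slopes [ 1.2 -0.  -0.3 -0.4]
+x -0.014 S [12, 13, 15, 20, 28, 37, 44, 48, 49, 49, 49, 49] V [232, 230, 222, 203, 183, 173, 177, 181, 178, 177, 177, 175]
+x 0.014 S [21, 23, 25, 28, 31, 35, 41, 47, 48, 49, 48, 48] V [211, 199, 189, 179, 169, 162, 159, 159, 159, 160, 159, 159]
-x -0.014 S [14, 14, 14, 19, 30, 39, 41, 42, 42, 42, 42, 42] V [232, 232, 230, 225, 219, 220, 226, 229, 230, 230, 230, 230]
-x 0.014 S [16, 16, 17, 22, 31, 40, 43, 43, 42, 42, 42, 42] V [228, 228, 227, 224, 219, 219, 224, 228, 228, 228, 228, 228]
+y -0.014 S [17, 18, 19, 21, 27, 35, 43, 46, 43, 41, 41, 41] V [225, 226, 225, 216, 198, 186, 191, 209, 223, 228, 229, 229]
+y 0.014 S [18, 18, 17, 18, 23, 33, 42, 46, 45, 43, 41, 41] V [224, 225, 222, 214, 194, 179, 182, 199, 216, 226, 229, 230]
-y -0.014 S [15, 14, 14, 14, 18, 27, 36, 40, 41, 42, 41, 41] V [232, 232, 232, 230, 227, 225, 225, 227, 229, 230, 229, 229]
-y 0.014 S [14, 13, 13, 15, 20, 29, 38, 41, 40, 40, 40, 40] V [232, 232, 232, 230, 226, 223, 224, 227, 230, 231, 231, 231]
```

```bash
python3 -m handwheel '[[-7.4,37.4,1,0,0,-1.317],[-7.4,37.4,1,0,0,-1.317],[-7.4,37.4,1,0,0,-1.317],[-7.4,37.4,1,0,0,-1.317],[-7.4,37.4,1,0,0,-1.317],[-7.4,37.4,1,0,0,-1.317],[-7.4,37.4,1,0,0,-1.317],[-7.4,37.4,1,0,0,-1.317],[-7.4,37.4,1,0,0,-1.317],[-7.4,37.4,1,0,0,-1.317],[-7.4,37.4,1,0,0,-1.317],[-7.4,37.4,1,0,0,-1.317]]' 1
python3 -m handwheel '[[0,0,-4,0,0,0],[0,0,-8,0,0,0],[0,0,-10,0,0,0],[0,0,-10,0,0,0],[0,0,-10,0,0,0]]'
python3 -c "from mw import *;pose();print(env.get_state()['joint_positions'])"
```

```text
time: 50.65
ee_pos: [0.5817, 0.2553, 0.2618]
eef_rot: [-2.273, -2.165, -0.005]
ft_force: [0.1, -0.4, 0.3]
width: 0.0852
gripper_force: 0.0
time: 51.15
ee_pos: [0.5823, 0.2557, 0.1629]
eef_rot: [-2.276, -2.163, -0.007]
ft_force: [-0.1, -0.5, 1.0]
width: 0.0855
gripper_force: 0.0
tcp [0.5823 0.2557 0.1629] yaw_y -2.91 t 51.15
[0.2968 0.5201 0.1036 1.1511 0.0036 1.9184]
```

```bash
python3 -m handwheel '[[-0.15,0,-2,0,0,0],[-0.15,0,-4,0,0,0],[-0.15,0,-5.5,0,0,0],[-0.15,0,-5.5,0,0,0],[-0.15,0,-5.5,0,0,0]]'
python3 -m handwheel '[[0,0,0,0,0,0],[0,0,0,0,0,0],[0,0,0,0,0,0],[0,0,0,0,0,0],[0,0,0,0,0,0],[0,0,0,0,0,0]]' -1 40
```

```text
time: 51.65
ee_pos: [0.5815, 0.2564, 0.1089]
eef_rot: [-2.277, -2.164, -0.01]
ft_force: [0.3, -0.2, 0.2]
width: 0.0853
gripper_force: 0.0
time: 52.25
ee_pos: [0.5807, 0.2563, 0.1075]
eef_rot: [-2.276, -2.163, -0.007]
ft_force: [-0.8, 0.7, 3.6]
width: 0.0106
gripper_force: 41.6
```

Slide shut. The full 14 cm puts the handle at x ≈ 0.441.

```bash
python3 -m handwheel '[[-1,0.05,0,0,0,0],[-3,0.15,0,0,0,0],[-5,0.25,0,0,0,0],[-7,0.35,0,0,0,0],[-9,0.45,0,0,0,0],[-11,0.55,0,0,0,0],[-12.5,0.62,0,0,0,0],[-13.5,0.67,0,0,0,0],[-13.8,0.69,0,0,0,0],[-13.8,0.69,0,0,0,0]]' -1 40
python3 -m handwheel '[[-0.2,0,0,0,0,0],[-0.4,0,0,0,0,0],[-0.5,0,0,0,0,0],[-0.5,0,0,0,0,0]]'
```

```text
time: 53.25
ee_pos: [0.442, 0.263, 0.1074]
eef_rot: [-2.276, -2.163, -0.006]
ft_force: [-1.8, -2.2, 6.1]
width: 0.0108
gripper_force: 42.0
time: 53.65
ee_pos: [0.441, 0.2631, 0.1075]
eef_rot: [2.277, 2.161, 0.013]
ft_force: [11.7, -2.7, -4.2]
width: 0.0107
gripper_force: 40.8
```

```bash
python3 -m handwheel '[[0.4,0,0,0,0,0],[0.4,0,0,0,0,0],[0.4,0,0,0,0,0],[0.4,0,0,0,0,0],[0.4,0,0,0,0,0],[0.4,0,0,0,0,0]]' 1
python3 -m handwheel '[[0,0,2,0,0,0],[0,0,6,0,0,0],[0,0,11,0,0,0],[0,0,16,0,0,0],[0,0,18,0,0,0],[0,0,18,0,0,0]]'
python3 - <<'E'
from mw import *
pose();t,ct=shot('top','top20.png');im,c=shot('wrist','w20.png');s,cs=shot('side','s20.png')
print('handle pred',proj(c,[[.441,.2625,.153]]),proj(ct,[[.441,.2625,.153]]))
hs=cv2.cvtColor(t,40)
m=cv2.morphologyEx((hs[...,1]<38).astype(np.uint8),3,np.ones((3,3)))
for k in cv2.findContours(m,0,1)[0]:
    if 350<cv2.contourArea(k)<1500:
        r=cv2.minAreaRect(k);P=plane(ct,cv2.boxPoints(r),.022)[:,:2];e=P[1]-P[0];f=P[2]-P[1]
        if np.hypot(*e)<np.hypot(*f):e,f=f,e
        print(P.mean(0),np.hypot(*e),np.hypot(*f),np.degrees(np.arctan2(e[1],e[0]))%180)
g=cv2.cvtColor(t,6)
u,v=proj(ct,[[.441,.2625,.153]])[0].astype(int);print(g[v-12:v+12,u].tolist())
E
```

```text
time: 54.25
ee_pos: [0.4413, 0.2633, 0.1072]
eef_rot: [-2.276, -2.163, -0.007]
ft_force: [0.9, -0.1, 0.6]
width: 0.0851
gripper_force: 0.0
time: 54.85
ee_pos: [0.443, 0.264, 0.2906]
eef_rot: [2.277, 2.164, 0.016]
ft_force: [0.7, 0.8, -0.0]
width: 0.0852
gripper_force: 0.0
tcp [0.443  0.264  0.2906] yaw_y -2.91 t 54.85
handle pred [[276.925  193.5696]] [[ 94.8904 244.6702]]
[ 0.0961 -0.0074] 0.2287038357855249 0.07419320030181102 86.58360359439908
[ 0.4455 -0.5193] 0.07188545618254288 0.05953446082562991 89.45317181630956
[ 0.4473 -0.3753] 0.09154535333549413 0.06662763118622994 166.19974684001585
[ 0.589  -0.0798] 0.07669907669664136 0.05073592596091735 162.17222003954697
[ 0.6028 -0.3706] 0.10776536717890746 0.07853243443158645 159.0099344703577
[105, 106, 106, 106, 104, 105, 105, 106, 106, 104, 101, 106, 114, 116, 116, 106, 89, 87, 99, 104, 104, 102, 109, 114]
```

```bash
python3 -c "
from workcell import workorder
print(workorder.sign_off())"
```

```text
the job is handed in; nothing more can be done
None
```

The job is handed in: the one bracket present hangs astride the rail, all three silver covers sit on their own bases to within about 1 mm by camera (the small one re-set after a knock), the door is shut to its stop, and I left the loose hardware alone.

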